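Clear the sharpening stone and bring the gouge to it

ROBOT

A 6-joint arm with a two-finger parallel gripper is mounted at the origin on the work surface. World frame = base frame: x ahead of the robot, y to its left, z up, the work surface at z = 0. Lengths are in mm, angles in rad, forces in N, time in s.
With the tool pointing down it reaches from about 350 to 975 mm from the base axis. Payload 7.1 kg.
Tool frame: the origin (TCP) lies between the finger pads; the fingertips stand 8 mm ahead of it and the grasp point (between the pads) lies 11 mm behind it (ctrl.tips_ahead is the distance from the TCP to the fingertips, in mm); y points along the fingers, z is the direction in which the jaws open and shut, and the axes are right-handed (so a half turn about y gives the same grasp; the last joint's range is limited). The gripper opens to 88 mm and grips with 3 to 60 N. Pads are 20 mm wide; open, the fingers measure 115 mm over their backs; the gripper's body (75 mm by 178 mm) begins 61 mm behind the grasp point.
Start: joints at [1.108, 0.423, 1.63, -0, 1.089, -0.019], TCP at [268.327, 564.452, 230.675] pointing down, gripper open.
Joint ranges: [-3, 3], [-0.9, 2.11], [0.09, 2.58], [-1.31, 4.45], [0.11, 2.69], [-2.54, 2.54]. Speed limits (rad/s): [2.39, 2.39, 3.01, 3.14, 3.14, 3.14].

INTERFACE

Orientations are given as a rotation vector (axis times angle).
In Python, from workcell import ctrl gives the robot as it stands.
- The arm moves only by the shell command python3 -m creep 'ROWS'. ROWS is JSON, a list of rows, each an object of numbers: "tx", "ty", "tz": the shift along the world's x, y, z in mm; "rx", "ry", "rz": the turn, a rotation vector about the world's x, y, z in rad; "fingers": the closure in counts, from 0 (fully open) to 255 (shut). A call has 1 to 10 rows; each row is the pose to reach, as a shift and turn from the pose commanded when the call began; what a row does not reach only later rows make up. A row lasts 1/8 s, in which the tool goes at most 62.5 mm and 10.7 degrees, less where a joint would pass 70% of its speed; a pose out of reach is approached as far as the arm can. A call with a gripper value outside its range is refused whole. The fingers move at their own pace and stop on an object; the grip force is fixed at half the most. Time passes only in rows, so rows that repeat a pose let the fingers close. It gives the time, the measured TCP pose, the force and the opening at its end, in the units of the state.
- ctrl.get_obs(): the state, without advancing time (a new reading comes with each control period).
- ctrl.get_image(name): name is "scene" or "top" or "wrist"; returns a dict with "pixels" (420x560x3 uint8, blue, green, red), "intrinsics" (3x3 intrinsics, pixels), "k1" (the pictures are not rectified: a ray, as slopes to the right and down, at radius r is drawn at 1 + k1 r^2 times it, then the intrinsics apply), "rvec" (rotation vector, rad) and "tvec" (3), from world to camera coordinates, as OpenCV has them. Camera axes: x right, y down, z forward; pixel columns grow to the right and rows downward; lengths in mm; the calibration is good to about 2 mm. A picture is of the moment at which its call begins. There is no depth.
- ctrl.close_job(): hands the job in, once; it reports no verdict.
The state is a dict: "t": time; "qpos": joint angles; "qvel": joint speeds; "joint_torque": joint torques, N m; "ee_pos": TCP position; "orientation": TCP orientation; "ft_force": force on the tool from outside, world axes, zero at the start; "moment": the same for the moment, N m; "width": finger opening in mm.
Only numpy, scipy, OpenCV 4.12 (cv2) and the standard library are available. Lean on these libraries where they do the work, as an engineer would, in place of code of your own. Each camera call takes 0.05 s, during which the arm holds its last target.

TASK

The honing-oil canister has been left on the sharpening stone: lift it off by its arched handle and set it down gently, upright, on the bench close beside the stone's stand (not more than about a hand's length from it). Then draw the gouge - the tool with the short, thick handle ending in a round knob - out of the sloping rack, turn it level, and finish while still holding it there: level, the end of its blade over the stone and 5 to 20 cm above it, kept still, touching nothing else. Leave the two slim-handled tools in the rack and everything else on the bench as they are.

Things in the scene. Friction and masses are not known exactly. Their poses are not given: they have to be found in the camera images.
- canister: Closed bare-metal can, 76 mm diameter, 88 mm high to its shoulder with a low black cap to 95 mm, and a rigid arched wire handle over it; 0.3 to 0.55 kg. At the start it stands upright on the stone. Origin: centre of its underside; z up; the handle's bar runs along its y axis.
- canister_grip (a point): Middle of the canister's handle bar: a horizontal round bar of 10 mm diameter, straight for 60 mm along the canister's y axis, 135 mm above the canister's underside and 40 mm clear above the cap. Pinch it from above across the bar.
- stand: Fixed low wooden block, 110 (x) by 240 (y) by 40 mm high, with a grey sharpening stone 82 by 200 by 15 mm lying along its middle. Origin: centre of the underside on the bench; x across, y along the stone.
- stone_top (a point): Centre of the stone's top face, 55 mm above the bench; same axes as the stand.
- rack: Fixed open wooden tool rack on a 200 (x) by 260 (y) by 20 mm base board. Two boards tilted 45 degrees carry three through-holes in a row along y, 75 mm apart (y = -75, 0, 75 mm); tools stand in them blade down, handles leaning up and towards the rack's +x (away from the robot), 45 degrees from vertical. Origin: centre of the underside. Highest wood about 136 mm.
- rack_mouth (a point): Mouth of the rack's middle hole (x 30, z 115 mm in the rack's frame). Holes are 13 mm square; the upper board is 20 mm thick, the lower one ends 90 mm below the mouth along the hole. Tools have about 1.5 mm of play and no latch.
- gouge: The gouge, in any of the three holes: the tool with the short thick dark-wood handle with a knob end, 0.13 to 0.25 kg. Origin: the shoulder between blade and brass ferrule, resting on the hole's mouth; z axis: along the tool from blade to handle end, so in the rack it points up and away from the robot. Round about its axis; balances about 17 mm from the shoulder, towards the handle. Draw it 110 mm along its z axis to clear the rack.
- gouge_grip (a point): Point on the gouge's axis in the middle of the straight part of its handle, 45 mm from the shoulder towards the handle end. From the shoulder: brass ferrule 24 mm diameter for 0 to 16 mm, handle 30 mm diameter for 16 to 80 mm, knob 40 mm diameter up to 119 mm.
- gouge_tip (a point): Free end of the gouge's blade (a round 10 mm steel shank), on its axis, 110 mm from the shoulder away from the handle.
- chisel: Slim-handled tool in another hole of the rack, to be left there: ferrule 21 mm, straight handle 22 mm diameter to z = 166 mm, flat 110 mm blade. Origin and axes as for the gouge.
- scraper: Like the chisel, with a thicker blade, in the remaining hole; to be left there.
- bowl: Bystander: turned wooden bowl, 104 mm diameter, 42 mm high. Origin: centre of the underside.
- candle_holder: Bystander: turned wooden candle holder, 68 mm diameter, 66 mm high. Origin: centre of the underside.
- wax_jar: Bystander: jar of wax, 68 mm diameter, 70 mm high. Origin: centre of the underside.
- mallet: Bystander: mallet lying along its x axis, about 260 mm long, 100 mm across the head. Origin under its middle.
- bench_brush: Bystander: brush lying along its x axis, about 220 mm long. Origin under its middle.
- try_square: Bystander: flat L-shaped try square, about 105 by 90 mm, 16 mm thick. Origin near its middle.

How it is judged (in metres and radians):
On the way, in this order (a step that is already met when the one before it is completed fails the run):
1. the canister is lifted clear of the stone by its handle (height (world z) of canister above 0.07 m and contact force between canister and stand below 0.1 N and contact force between canister and the fingers above 0.5 N and distance between the grasp point and canister_grip below 0.055 m), for 0.1 s.
2. the canister stands on the bench beside the stand, let go (height (world z) of canister below 0.006 m and angle between canister's own z axis and vertical below 0.1 rad and linear speed of canister below 0.03 m/s and contact force between canister and stand below 0.1 N and contact force between canister and the fingers below 0.1 N and horizontal distance between canister and stand below 0.34 m), for 0.2 s.
3. the gouge is drawn out of the rack and carried by the gripper alone (distance of gouge from where it was at the start of the episode above 0.1 m and contact force between gouge and rack below 0.1 N and contact force between gouge and the fingers above 0.5 N), for 0.1 s.
At the end, for the whole second after the job is handed in: The gripper holds the gouge still and level (within 15 degrees), the end of its blade over the stone's face (within its 82 by 200 mm) and 40 to 220 mm above it, touching no other thing; the canister stands upright and untouched on the bench, its centre within 340 mm of the stand's centre (all of step 2 and angle between gouge's own z axis and vertical between 1.31 and 1.83 rad and x of gouge_tip in the frame of stone_top between -0.042 and 0.042 m and y of gouge_tip in the frame of stone_top between -0.1 and 0.1 m and z of gouge_tip in the frame of stone_top between 0.04 and 0.22 m and contact force between gouge and the fingers above 0.5 N and linear speed of gouge below 0.03 m/s and angular speed of gouge below 0.2 rad/s and contact force between gouge and stand below 0.1 N and contact force between gouge and rack below 0.1 N and contact force between gouge and canister below 0.1 N and contact force between gouge and chisel below 0.1 N and contact force between gouge and scraper below 0.1 N and contact force between gouge and bowl below 0.1 N and contact force between gouge and candle_holder below 0.1 N and contact force between gouge and wax_jar below 0.1 N and contact force between gouge and mallet below 0.1 N and contact force between gouge and bench_brush below 0.1 N and contact force between gouge and try_square below 0.1 N); the arm keeps its last pose, push and grip.
It fails at once if the canister is tipped over (more than about 35 degrees) (angle between canister's own z axis and vertical above 0.6 rad).
It fails at once if the canister is dropped or thrown: moving faster than 0.6 m/s out of the gripper (linear speed of canister above 0.6 m/s and contact force between canister and the fingers below 0.1 N).
It fails at once if a slim-handled tool is moved (by more than 25 mm) (distance of any of chisel, scraper from where it was at the start of the episode above 0.025 m).
It fails at once if a bystander on the bench is moved (by more than 30 mm) (distance of any of bowl, candle_holder, wax_jar, mallet, bench_brush, try_square from where it was at the start of the episode above 0.03 m).
It also fails if it takes over 61 s, if anything falls off the work surface, if the arm or the gripper's body presses on something with over 40 N, if the wrist force passes 120 N, or if a joint passes its speed limit or range.

## Working session

There is one attempt and no reset: what is moved stays moved. The work goes in short steps, Python scripts to look and compute and a shell command to move; the robot and the scene stay as the last step left them, time stands still between calls to the robot, and variables do not carry over. Pictures are saved under pics/ and viewed, and the job is handed in when it is done.

```bash
mkdir -p pics; ls; python3 - <<'E'
from workcell import ctrl
import cv2
o=ctrl.get_obs(); print(o)
for n in("scene","top","wrist"):
    im=ctrl.get_image(n); cv2.imwrite(f"pics/{n}0.png",im["pixels"]); print(n,im["intrinsics"],im["k1"],im["rvec"],im["tvec"])
E
```

```text
pics
{'t': 0.0, 'qpos': array([ 1.10800210e+00,  4.23867649e-01,  1.63067155e+00,  2.25187296e-05,
        1.08860719e+00, -1.90193047e-02]), 'qvel': array([-0.00153132, -0.00016757, -0.00088027,  0.00075562,  0.00054836,
        0.00113489]), 'joint_torque': array([-4.02319085e-03, -5.44641852e+01, -2.73655897e+01,  6.40942482e-02,
        2.29483692e-02, -8.74403918e-05]), 'ee_pos': array([268.08571544, 563.98548114, 229.89220219]), 'orientation': array([-1.54414259,  0.34841042, -0.34779344]), 'ft_force': array([-0.45330523,  0.10370875,  0.33722401]), 'moment': array([0.0408735 , 0.03462167, 0.04103516]), 'width': 87.73979300401416}
scene [[538.84934862   0.         279.90640289]
 [  0.         538.84934862 211.77955295]
 [  0.           0.           1.        ]] -0.15867215915421862 [ 1.3842109   2.21263308 -0.85237548] [ 280.24221608 -270.88334607 1592.52538977]
top [[498.94787349   0.         274.31055795]
 [  0.         498.94787349 208.90323384]
 [  0.           0.           1.        ]] -0.17162577819486724 [ 2.09630862 -2.13961176  0.22185395] [ -22.28469048  593.43499699 1280.29362045]
wrist [[324.38165735   0.         279.17339022]
 [  0.         324.38165735 207.063797  ]
 [  0.           0.           1.        ]] -0.06747454990890825 [-2.46296987 -1.5548072  -0.20288738] [-623.826528    -30.44883514  390.944167  ]
```

View pics/scene0.png

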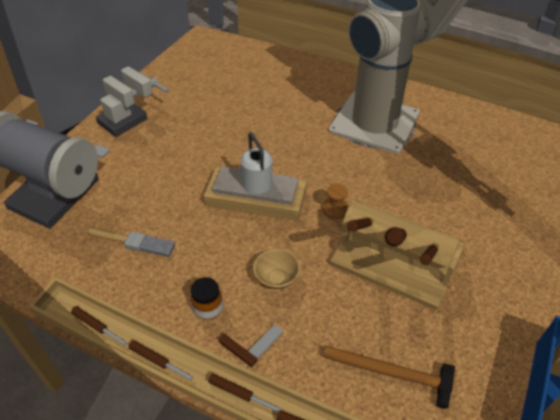

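View pics/top0.png

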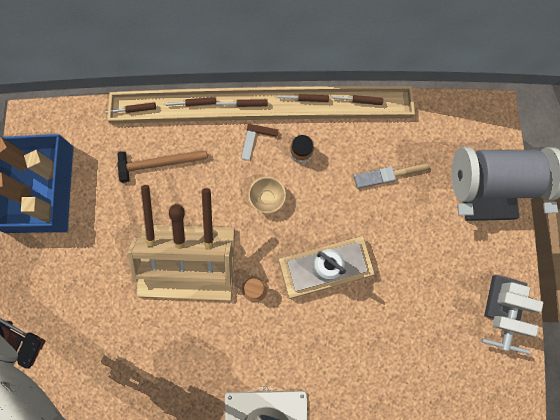

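View pics/wrist0.png

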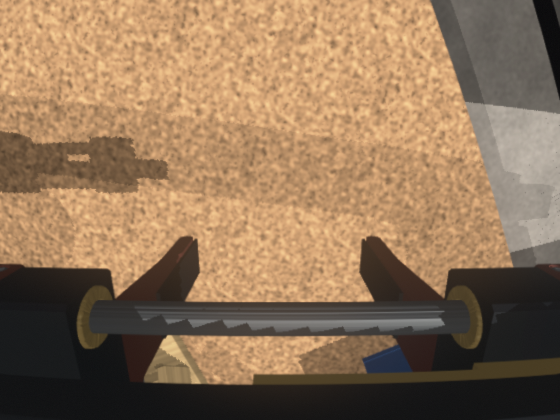

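The gouge is the middle tool, with its knob at about (177,211) in the top view. The stand and canister are near (328,266). Next I'll zoom in on these.

```bash
cat > h.py <<'E'
import numpy as np, cv2
from scipy.spatial.transform import Rotation as R
from workcell import ctrl
def cam(n): 
    im=ctrl.get_image(n); return im
def proj(im,P):
    P=np.atleast_2d(np.asarray(P,float)); D=np.array([im["k1"],0,0,0,0.])
    return cv2.projectPoints(P,np.asarray(im["rvec"],float),np.asarray(im["tvec"],float),np.asarray(im["intrinsics"],float),D)[0].reshape(-1,2)
def ray(im,uv):
    D=np.array([im["k1"],0,0,0,0.])
    n=cv2.undistortPoints(np.array([[uv]],float),np.asarray(im["intrinsics"],float),D)[0,0]
    M=cv2.Rodrigues(np.asarray(im["rvec"],float))[0]
    return -M.T@np.asarray(im["tvec"],float).ravel(), M.T@np.array([n[0],n[1],1])
def atz(im,uv,z):
    c,d=ray(im,uv); return c+d*(z-c[2])/d[2]
def tri(i1,u1,i2,u2):
    c1,d1=ray(i1,u1);c2,d2=ray(i2,u2)
    s=np.linalg.lstsq(np.stack([d1,-d2],1),c2-c1,rcond=None)[0]
    a=c1+d1*s[0];b=c2+d2*s[1];return (a+b)/2,np.linalg.norm(a-b)
def crop(im,x0,y0,x1,y1,f,name):
    c=cv2.resize(im["pixels"][y0:y1,x0:x1],None,fx=f,fy=f,interpolation=cv2.INTER_CUBIC);
    for x in range((x0//20+1)*20,x1,20): cv2.putText(c,str(x),(int((x-x0)*f)-10,10),0,.35,(255,255,255),1); cv2.line(c,(int((x-x0)*f),12),(int((x-x0)*f),18),(255,255,255),1)
    for y in range((y0//20+1)*20,y1,20): cv2.putText(c,str(y),(0,int((y-y0)*f)+4),0,.35,(255,255,255),1); cv2.line(c,(22,int((y-y0)*f)),(28,int((y-y0)*f)),(255,255,255),1)
    cv2.imwrite("pics/"+name+".png",c)
E
python3 - <<'E'
from h import *
import pickle
t=cam("top");s=cam("scene"); pickle.dump((t,s),open("im0.pkl","wb"))
crop(t,270,230,390,310,6,"a1");crop(t,120,175,250,305,4.5,"a2")
crop(s,190,120,320,220,6,"a3");crop(s,320,190,480,305,5,"a4")
E
```

```text
(no output)
```

View pics/a1.png

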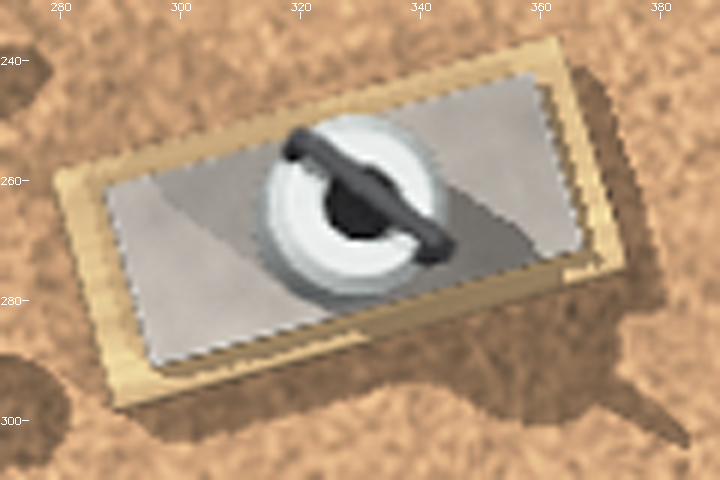

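View pics/a2.png

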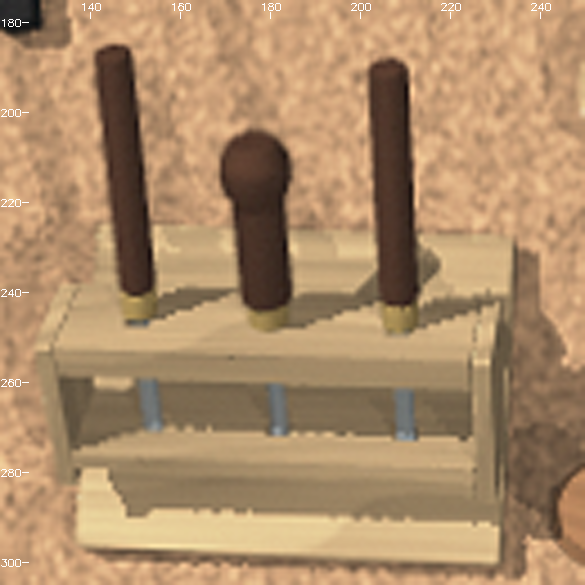

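View pics/a3.png

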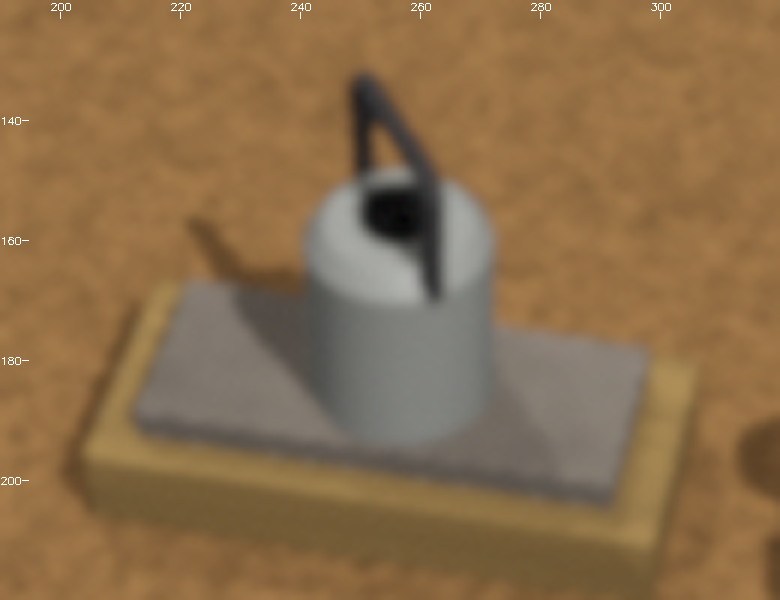

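View pics/a4.png

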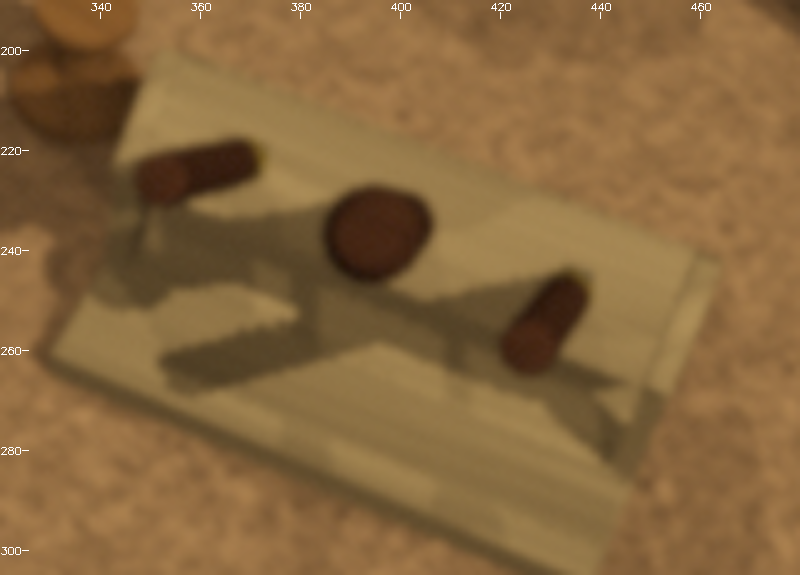

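```bash
python3 - <<'E'
from h import *
import pickle
from scipy.optimize import least_squares
t,s=pickle.load(open("im0.pkl","rb"))
np.set_printoptions(precision=1,suppress=True)
def fit(obj,obs,x0):
    def f(p):
        c,sn=np.cos(p[2]),np.sin(p[2]);o=[]
        for (im,uv,P) in obs:
            Q=[p[0]+c*P[0]-sn*P[1],p[1]+sn*P[0]+c*P[1],P[2]]
            o+=list(proj(im,Q)[0]-uv)
        return o
    r=least_squares(f,x0);print(obj,r.x, 'yaw',round(r.x[2],4),'res',r.fun.reshape(-1,2).tolist() and np.round(r.fun.reshape(-1,2),1).tolist());return r.x
print(atz(t,(328,266),55),atz(t,(179,247),115))
# stand: image left=+y, up=+x
ob=[(t,(288,261),(41,100,55)),(t,(359,242),(41,-100,55)),(t,(367,271),(-41,-100,55)),(t,(295.5,291),(-41,100,55)),
(t,(279.5,258.5),(55,120,40)),(t,(362.5,236.5),(55,-120,40)),(t,(374,274.5),(-55,-120,40)),(t,(290,298),(-55,120,40)),
(s,(221,167),(-41,-100,55)),(s,(297.5,178),(-41,100,55)),(s,(292,202.5),(41,100,55)),(s,(213,188.5),(41,-100,55))]
x=atz(t,(328,266),55);fit("stand",ob,[x[0],x[1],.2])
m=(30,0,115)
ob=[(t,(179.3,247.5),m),(t,(149.5,247),(30,75,115)),(t,(209,248.5),(30,-75,115)),(t,(177,297-0),(-100,43,20))][:3]
ob=ob+[(t,(137,297),(-100,130,20)),(t,(231,300),(-100,-130,20)),(t,(233.5,227.5),(100,-130,20)),(s,(330,262),(100,-130,20)),(s,(355,201),(-100,-130,20))]
x=atz(t,(179,247),115);r=fit("rack",ob,[x[0]-30,x[1],0.])
d=np.array([np.cos(r[2]),np.sin(r[2]),1])/2**.5
m=np.array([r[0]+30*np.cos(r[2]),r[1]+30*np.sin(r[2]),115]);print('mouth',m)
for k in(0,45,99,119,-110):print(k,m+k*d,proj(t,m+k*d),proj(s,m+k*d))
for dd in (-75,75):
  q=m+dd*np.array([-np.sin(r[2]),np.cos(r[2]),0]);print(q,proj(t,q),proj(t,q+166*d),proj(s,q+166*d))
print("knob tri",tri(t,(177,214),s,(395,237)))
for a,b in(((319,254),(250.5,133.5)),((343.5,271.5),(262.5,152)),((331,263),(256,143))):print(atz(t,a,190),atz(s,b,190),tri(t,a,s,b))
# can body circle in top
for n,uv,z in(("can",(329.5,264),143),("candle",(254,289),66),("bowl",(267,196),42),("wax",(302,148),70)):print(n,atz(t,uv,z))
E
```

```text
[ 436.8 -173.4   55. ] [487.3 211.3 115. ]
stand [ 437.4 -170.3    0.2] yaw 0.2393 res [[-1.6, -0.3], [-0.6, -0.7], [0.1, -0.2], [-1.0, -0.3], [-1.9, -0.4], [0.5, -1.3], [0.5, -0.2], [-1.6, 0.0], [-0.4, -2.1], [-0.1, -1.3], [-0.9, -2.7], [-1.8, -1.5]]
rack [456.9 210.3  -0. ] yaw -0.0095 res [[0.2, -0.3], [1.1, 0.3], [-0.3, -1.5], [0.8, 2.2], [2.0, -0.8], [-0.3, -1.6], [-1.1, -2.0], [5.0, 1.7]]
mouth [486.9 210.  115. ]
0 [486.9 210.  115. ] [[179.5 247.2]] [[400.4 231.3]]
45 [518.7 209.7 146.8] [[177.5 232.9]] [[398.5 231.8]]
99 [556.9 209.4 185. ] [[175. 215.]] [[395.9 232.4]]
119 [571.  209.2 199.1] [[174.  208.2]] [[394.9 232.7]]
-110 [409.1 210.8  37.2] [[184.2 279.6]] [[404.6 230.2]]
[486.2 135.  115. ] [[208.7 247. ]] [[203.2 191.2]] [[354.8 219.7]]
[487.6 285.  115. ] [[150.6 247.3]] [[140.7 192. ]] [[431.1 247.3]]
knob tri (array([560.9, 208.3, 174.8]), np.float64(4.064249834832065))
[ 454.4 -137.5  190. ] [ 420.3 -186.7  190. ] (array([ 456.6, -148.5,  227.6]), np.float64(31.587345504133843))
[ 411.2 -194.4  190. ] [ 466.1 -132.   190. ] (array([ 408.8, -184.1,  130.1]), np.float64(39.98997103028983))
[ 432.2 -165.4  190. ] [ 444.9 -159.4  190. ] (array([ 433.1, -166.3,  178.5]), np.float64(0.8993411590937787))
can [ 434.1 -167.2  143. ]
candle [380.1  22.9  66. ]
bowl [633.1 -15.3  42. ]
wax [ 759.9 -113.9   70. ]
```

```bash
python3 - <<'E'
from h import *
np.set_printoptions(precision=3,suppress=True)
o=ctrl.get_obs();M=R.from_rotvec(o["orientation"]).as_matrix();print(M)
a=np.arctan2(M[1,2],M[0,2]);w=np.arctan2(-.603,.797)
print("jaw",a,"want",w,"turn",(w-a+np.pi/2)%np.pi-np.pi/2, "shift",np.array([432.5,-166,0])-o["ee_pos"])
E
```

```text
[[ 0.903 -0.     0.429]
 [-0.429 -0.001  0.903]
 [ 0.    -1.    -0.001]]
jaw 1.1270443854807364 want -0.6477036055659481 turn 1.3668446625431088 shift [ 164.253 -730.252 -230.331]
```

```bash
python3 -m creep '[{"tx":10,"ty":-20,"tz":60,"rz":-0.1},{"tx":25,"ty":-80,"tz":100,"rz":-0.28},{"tx":42,"ty":-140,"tz":100,"rz":-0.46},{"tx":59,"ty":-200,"tz":100,"rz":-0.64},{"tx":76,"ty":-260,"tz":100,"rz":-0.82},{"tx":93,"ty":-320,"tz":100,"rz":-1.0},{"tx":110,"ty":-380,"tz":100,"rz":-1.18},{"tx":127,"ty":-440,"tz":100,"rz":-1.36},{"tx":137,"ty":-500,"tz":100,"rz":-1.54},{"tx":145,"ty":-560,"tz":100,"rz":-1.72}]' && python3 -m creep '[{"tx":5,"ty":-50,"rz":-0.055},{"tx":11,"ty":-110,"rz":-0.055},{"tx":19,"ty":-170,"rz":-0.055},{"tx":19,"ty":-170,"rz":-0.055}]'
python3 - <<'E'
from h import *
o=ctrl.get_obs();print(o["t"],o["ee_pos"],R.from_rotvec(o["orientation"]).as_matrix().round(3),o["qpos"].round(2))
w=cam("wrist");crop(w,0,0,560,420,1.4,"w1")
E
```

```text
0.25 [268.24653773 564.25219824 230.33103857] [[ 0.903 -0.     0.429]
 [-0.429 -0.001  0.903]
 [ 0.    -1.    -0.001]] [ 1.11  0.42  1.63 -0.    1.09 -0.02]schema error: expected keys tx, ty, tz, rx, ry, rz, fingers
```

View pics/w1.png

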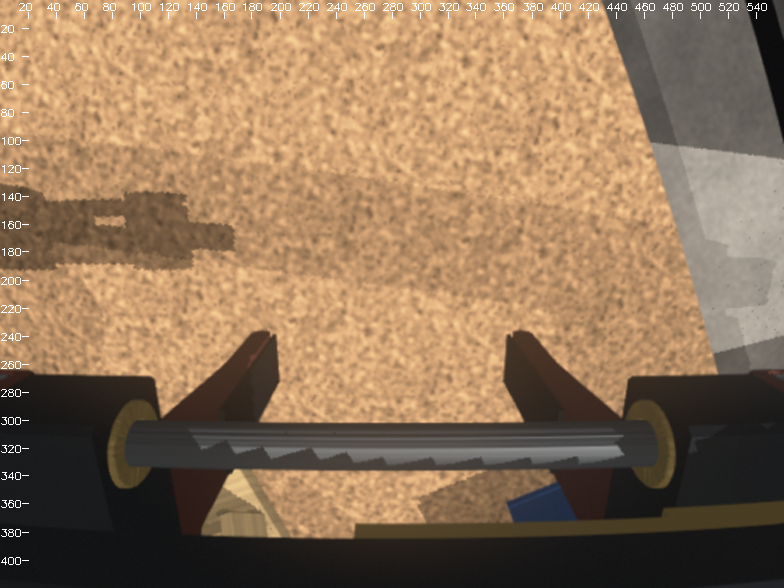

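The arm hasn't moved, because every row needs all seven keys. I'll resend with the keys filled in. The picture still shows bare bench between the fingers.

```bash
python3 -m creep '[{"tx":10,"ty":-20,"tz":60,"rx":0,"ry":0,"rz":-0.1,"fingers":0},{"tx":25,"ty":-80,"tz":100,"rx":0,"ry":0,"rz":-0.28,"fingers":0},{"tx":42,"ty":-140,"tz":100,"rx":0,"ry":0,"rz":-0.46,"fingers":0},{"tx":59,"ty":-200,"tz":100,"rx":0,"ry":0,"rz":-0.64,"fingers":0},{"tx":76,"ty":-260,"tz":100,"rx":0,"ry":0,"rz":-0.82,"fingers":0},{"tx":93,"ty":-320,"tz":100,"rx":0,"ry":0,"rz":-1.0,"fingers":0},{"tx":110,"ty":-380,"tz":100,"rx":0,"ry":0,"rz":-1.18,"fingers":0},{"tx":127,"ty":-440,"tz":100,"rx":0,"ry":0,"rz":-1.36,"fingers":0},{"tx":137,"ty":-500,"tz":100,"rx":0,"ry":0,"rz":-1.54,"fingers":0},{"tx":145,"ty":-560,"tz":100,"rx":0,"ry":0,"rz":-1.72,"fingers":0}]'; python3 - <<'E'
from h import *
np.set_printoptions(precision=3,suppress=True)
o=ctrl.get_obs();M=R.from_rotvec(o["orientation"]).as_matrix();print(o["t"],o["ee_pos"],o["qpos"])
a=np.arctan2(M[1,2],M[0,2]);w=np.arctan2(-.603,.797)
print("jaw",a,"want",w)
E
```

```text
t: 1.55
ee_pos: [412.6, 8.5, 331.0]
orientation: [-0.863, 1.634, -1.635]
ft_force: [1.6, 0.0, -0.2]
width: 87.6
1.55 [412.628   8.451 331.012] [-0.008 -0.026  1.955  0.     1.211  0.59 ]
jaw -0.5988440660968022 want -0.6477036055659481
```

```bash
python3 -m creep '[{"tx":5,"ty":-50,"tz":0,"rx":0,"ry":0,"rz":-0.05,"fingers":0},{"tx":10,"ty":-110,"tz":-10,"rx":0,"ry":0,"rz":-0.05,"fingers":0},{"tx":17,"ty":-160,"tz":-20,"rx":0,"ry":0,"rz":-0.05,"fingers":0},{"tx":19,"ty":-174,"tz":-30,"rx":0,"ry":0,"rz":-0.05,"fingers":0},{"tx":19,"ty":-174,"tz":-30,"rx":0,"ry":0,"rz":-0.05,"fingers":0}]'
python3 - <<'E'
from h import *
o=ctrl.get_obs();print(o["t"],o["ee_pos"],o["orientation"].round(3),o["qpos"].round(2))
w=cam("wrist");crop(w,0,0,560,420,1.4,"w2")
import pickle;pickle.dump(w,open("w2.pkl","wb"))
g=o["ee_pos"];print(proj(w,[g,[432.5,-166,190],[454.4,-137.5,190],[411.2,-194.4,190]]))
E
```

```text
t: 2.17
ee_pos: [430.9, -163.5, 299.8]
orientation: [-0.833, 1.668, -1.665]
ft_force: [-0.4, -0.2, 0.6]
width: 87.7
2.175 [ 430.88833463 -163.54852219  299.79563642] [-0.833  1.668 -1.665] [-0.39  0.09  1.91  0.    1.15  0.26]
[[280.26294522 260.69603075]
 [283.41549629 207.36971199]
 [283.97794469 164.86141855]
 [283.36242852 246.61559998]]
```

View pics/w2.png

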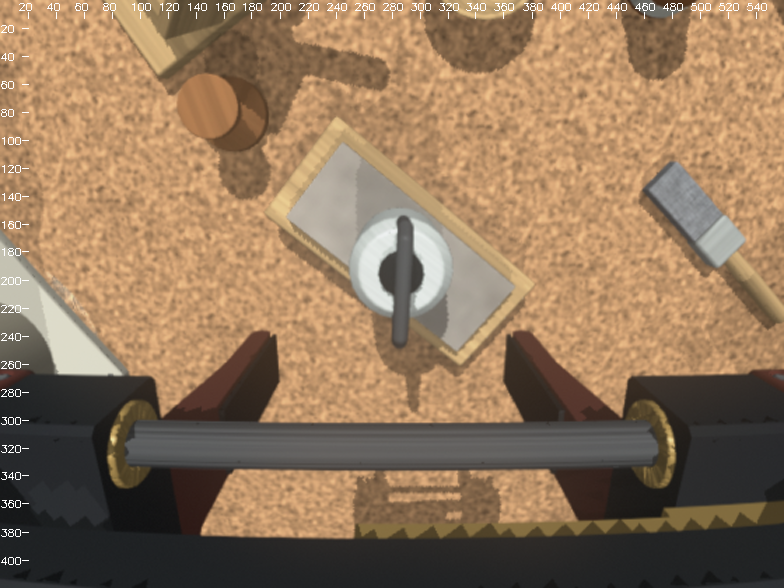

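```bash
python3 - <<'E'
from h import *
import pickle
w=pickle.load(open("w2.pkl","rb"))
a=atz(w,(288.5,158),190);b=atz(w,(286,244),190);print(a,b,(a+b)/2,np.arctan2(*(a-b)[[1,0]]))
o=ctrl.get_obs();M=R.from_rotvec(o["orientation"]).as_matrix();print(np.arctan2(M[1,0],M[0,0]))
for uv in((286,192),):print(atz(w,uv,150))
c=[(245,103),(207,154),(330,250),(367,202)]
P=[atz(w,u,55) for u in c];print(np.round(P),np.mean(P,0))
c=[(240,85),(193,152),(328,262),(380,202)]
P=[atz(w,u,40) for u in c];print(np.round(P),np.mean(P,0))
E
```

```text
[ 460.68288754 -135.23207607  190.        ] [ 414.50046319 -193.8243324   190.        ] [ 437.59167536 -164.52820423  190.        ] 0.9032919525099724
-2.214290839174792
[ 437.51150184 -164.13167008  150.        ]
[[ 452.  -66.   55.]
 [ 378.  -85.   55.]
 [ 426. -280.   55.]
 [ 501. -254.   55.]] [ 439.26463967 -171.4464059    55.        ]
[[ 460.  -44.   40.]
 [ 361.  -72.   40.]
 [ 412. -300.   40.]
 [ 516. -270.   40.]] [ 437.27295581 -171.46960493   40.        ]
```

```bash
python3 -m creep '[{"tx":5.5,"ty":-1.5,"tz":-40,"rx":0,"ry":0,"rz":-0.02,"fingers":60},{"tx":5.5,"ty":-1.5,"tz":-80,"rx":0,"ry":0,"rz":-0.02,"fingers":100},{"tx":5.5,"ty":-1.5,"tz":-105,"rx":0,"ry":0,"rz":-0.02,"fingers":100},{"tx":5.5,"ty":-1.5,"tz":-120,"rx":0,"ry":0,"rz":-0.02,"fingers":100},{"tx":5.5,"ty":-1.5,"tz":-120,"rx":0,"ry":0,"rz":-0.02,"fingers":100}]'
python3 - <<'E'
from h import *
o=ctrl.get_obs();print(o["ee_pos"],o["width"])
w=cam("wrist");crop(w,0,0,560,420,1.4,"w3");crop(cam("scene"),190,90,330,220,5,"s3")
E
```

```text
t: 2.85
ee_pos: [436.9, -164.0, 180.5]
orientation: [-0.821, 1.679, -1.677]
ft_force: [0.9, 0.2, 0.0]
width: 53.6
[ 436.85603168 -164.03041101  180.45539783] 53.628956116121365
```

View pics/w3.png

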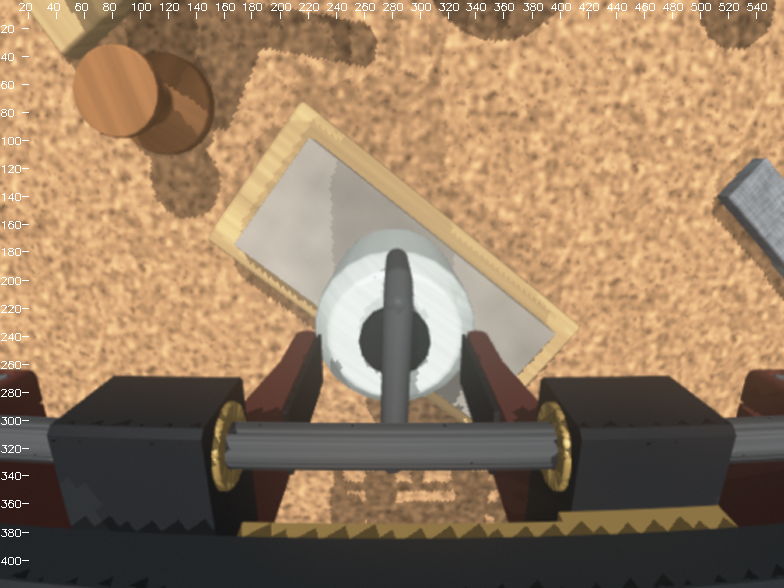

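View pics/s3.png

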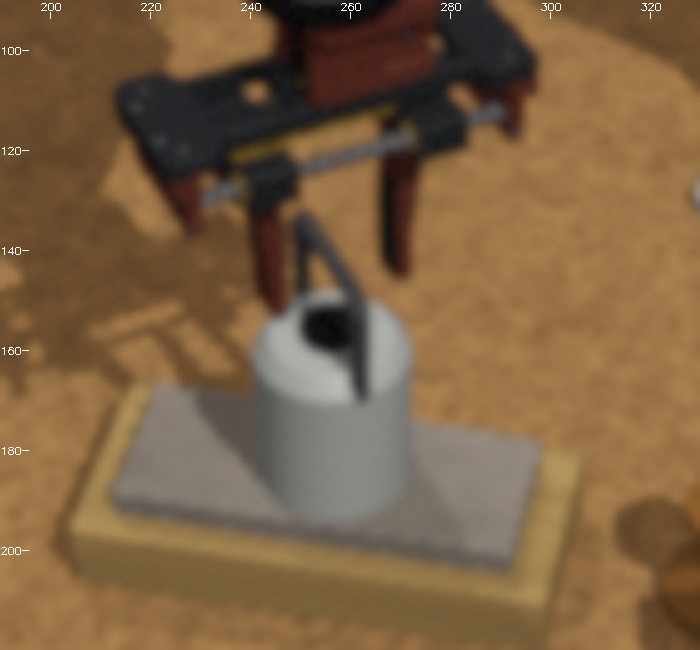

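```bash
python3 - <<'E'
from h import *
w=cam("wrist");print(atz(w,(283.5,178),190), proj(w,[[437,-164,190]]))
E
python3 -m creep '[{"tx":0,"ty":0,"tz":0,"rx":0,"ry":0,"rz":0,"fingers":160},{"tx":0,"ty":0,"tz":0,"rx":0,"ry":0,"rz":0,"fingers":220},{"tx":0,"ty":0,"tz":0,"rx":0,"ry":0,"rz":0,"fingers":255},{"tx":0,"ty":0,"tz":0,"rx":0,"ry":0,"rz":0,"fingers":255},{"tx":0,"ty":0,"tz":0,"rx":0,"ry":0,"rz":0,"fingers":255},{"tx":0,"ty":0,"tz":0,"rx":0,"ry":0,"rz":0,"fingers":255}]'
```

```text
[ 466.34491097 -130.48406387  190.        ] [[278.12831112 267.39108687]]
t: 3.75
ee_pos: [437.1, -165.0, 180.7]
orientation: [-0.819, 1.678, -1.679]
ft_force: [1.4, -0.3, -0.1]
width: 9.1
```

```bash
python3 -m creep '[{"tx":0,"ty":0,"tz":4,"rx":0,"ry":0,"rz":0,"fingers":255},{"tx":0,"ty":0,"tz":12,"rx":0,"ry":0,"rz":0,"fingers":255},{"tx":0,"ty":0,"tz":24,"rx":0,"ry":0,"rz":0,"fingers":255},{"tx":0,"ty":0,"tz":40,"rx":0,"ry":0,"rz":0,"fingers":255},{"tx":0,"ty":0,"tz":52,"rx":0,"ry":0,"rz":0,"fingers":255},{"tx":0,"ty":0,"tz":60,"rx":0,"ry":0,"rz":0,"fingers":255},{"tx":0,"ty":0,"tz":60,"rx":0,"ry":0,"rz":0,"fingers":255},{"tx":0,"ty":0,"tz":60,"rx":0,"ry":0,"rz":0,"fingers":255}]'
python3 - <<'E'
from h import *
crop(cam("scene"),150,60,330,220,4,"s4");crop(cam("wrist"),0,0,560,420,1.2,"w4")
E
```

```text
t: 4.75
ee_pos: [436.7, -164.9, 240.3]
orientation: [-0.819, 1.679, -1.678]
ft_force: [0.5, -0.1, -3.7]
width: 9.4
```

View pics/s4.png

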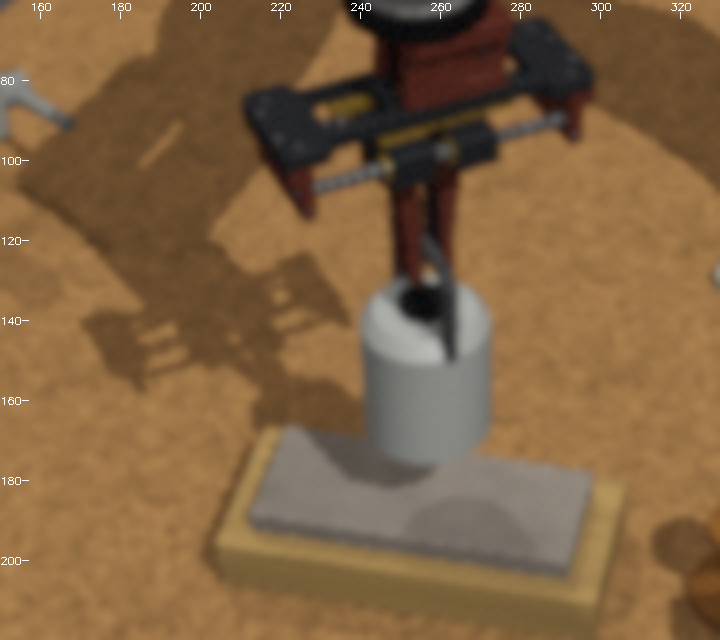

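View pics/w4.png

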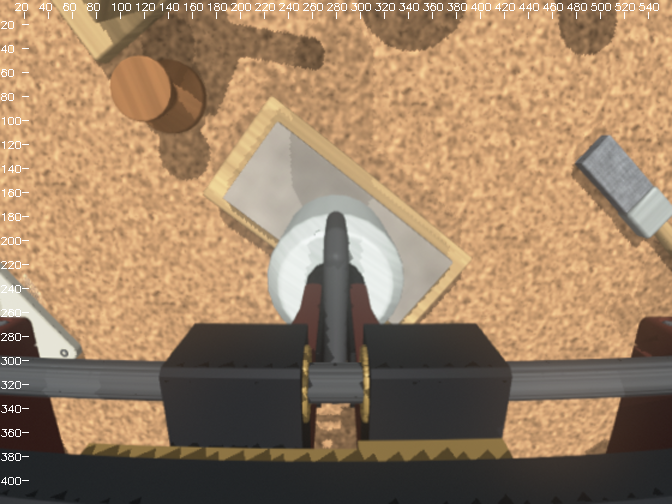

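```bash
python3 -m creep '[{"tx":2,"ty":-8,"tz":0,"rx":0,"ry":0,"rz":0,"fingers":255},{"tx":6,"ty":-28,"tz":0,"rx":0,"ry":0,"rz":0,"fingers":255},{"tx":12,"ty":-55,"tz":0,"rx":0,"ry":0,"rz":0,"fingers":255},{"tx":19,"ty":-85,"tz":0,"rx":0,"ry":0,"rz":0,"fingers":255},{"tx":26,"ty":-115,"tz":0,"rx":0,"ry":0,"rz":0,"fingers":255},{"tx":33,"ty":-145,"tz":0,"rx":0,"ry":0,"rz":0,"fingers":255},{"tx":40,"ty":-175,"tz":-8,"rx":0,"ry":0,"rz":0,"fingers":255},{"tx":44,"ty":-192,"tz":-25,"rx":0,"ry":0,"rz":0,"fingers":255},{"tx":46,"ty":-200,"tz":-45,"rx":0,"ry":0,"rz":0,"fingers":255},{"tx":46,"ty":-200,"tz":-65,"rx":0,"ry":0,"rz":0,"fingers":255}]'
python3 -m creep '[{"tx":0,"ty":0,"tz":-15,"rx":0,"ry":0,"rz":0,"fingers":255},{"tx":0,"ty":0,"tz":-28,"rx":0,"ry":0,"rz":0,"fingers":255},{"tx":0,"ty":0,"tz":-38,"rx":0,"ry":0,"rz":0,"fingers":255},{"tx":0,"ty":0,"tz":-42,"rx":0,"ry":0,"rz":0,"fingers":255},{"tx":0,"ty":0,"tz":-42,"rx":0,"ry":0,"rz":0,"fingers":255}]'
python3 - <<'E'
from h import *
crop(cam("scene"),100,60,280,220,4,"s5")
E
```

```text
t: 6.1
ee_pos: [482.7, -366.1, 174.1]
orientation: [-0.819, 1.68, -1.679]
ft_force: [-0.5, -0.0, -2.8]
width: 9.1
t: 6.72
ee_pos: [483.1, -365.0, 133.7]
orientation: [-0.819, 1.678, -1.678]
ft_force: [0.1, 0.7, -3.6]
width: 9.3
```

View pics/s5.png

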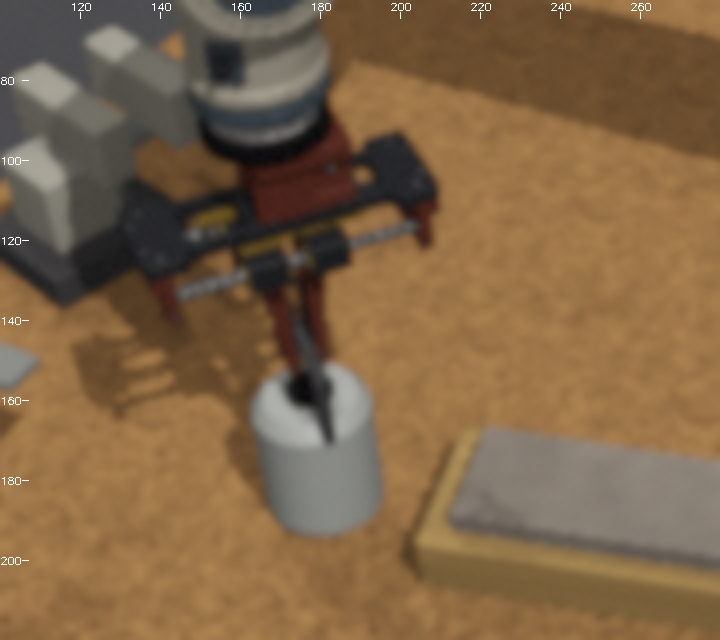

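```bash
python3 -m creep '[{"tx":0,"ty":0,"tz":-2,"rx":0,"ry":0,"rz":0,"fingers":255},{"tx":0,"ty":0,"tz":-4,"rx":0,"ry":0,"rz":0,"fingers":255},{"tx":0,"ty":0,"tz":-6,"rx":0,"ry":0,"rz":0,"fingers":255},{"tx":0,"ty":0,"tz":-6,"rx":0,"ry":0,"rz":0,"fingers":255}]'
python3 -m creep '[{"tx":0,"ty":0,"tz":-1,"rx":0,"ry":0,"rz":0,"fingers":255},{"tx":0,"ty":0,"tz":-2,"rx":0,"ry":0,"rz":0,"fingers":255},{"tx":0,"ty":0,"tz":-2,"rx":0,"ry":0,"rz":0,"fingers":255}]'
```

```text
t: 7.28
ee_pos: [482.9, -365.0, 127.5]
orientation: [-0.819, 1.679, -1.678]
ft_force: [-0.1, 0.3, -3.1]
width: 9.0
t: 7.65
ee_pos: [483.0, -365.1, 125.7]
orientation: [-0.819, 1.678, -1.679]
ft_force: [0.2, 0.3, -3.2]
width: 9.2
```

```bash
python3 -m creep '[{"tx":0,"ty":0,"tz":-1,"rx":0,"ry":0,"rz":0,"fingers":255},{"tx":0,"ty":0,"tz":-1,"rx":0,"ry":0,"rz":0,"fingers":255}]'
python3 -m creep '[{"tx":0,"ty":0,"tz":-1,"rx":0,"ry":0,"rz":0,"fingers":255},{"tx":0,"ty":0,"tz":-1,"rx":0,"ry":0,"rz":0,"fingers":255}]'
python3 -m creep '[{"tx":0,"ty":0,"tz":-1,"rx":0,"ry":0,"rz":0,"fingers":255},{"tx":0,"ty":0,"tz":-1,"rx":0,"ry":0,"rz":0,"fingers":255}]'
```

```text
t: 7.9
ee_pos: [483.4, -365.3, 125.7]
orientation: [-0.818, 1.678, -1.679]
ft_force: [-1.6, 2.2, 4.7]
width: 9.1
t: 8.15
ee_pos: [483.7, -365.5, 125.7]
orientation: [-0.818, 1.677, -1.68]
ft_force: [-3.4, 3.8, 13.3]
width: 9.2
t: 8.4
ee_pos: [484.1, -365.8, 125.7]
orientation: [-0.817, 1.675, -1.681]
ft_force: [-4.5, 4.4, 20.7]
width: 9.0
```

```bash
python3 -m creep '[{"tx":0,"ty":0,"tz":2.5,"rx":0,"ry":0,"rz":0,"fingers":255},{"tx":0,"ty":0,"tz":2.5,"rx":0,"ry":0,"rz":0,"fingers":225},{"tx":0,"ty":0,"tz":2.5,"rx":0,"ry":0,"rz":0,"fingers":200},{"tx":0,"ty":0,"tz":2.5,"rx":0,"ry":0,"rz":0,"fingers":150},{"tx":0,"ty":0,"tz":2.5,"rx":0,"ry":0,"rz":0,"fingers":120},{"tx":0,"ty":0,"tz":2.5,"rx":0,"ry":0,"rz":0,"fingers":120}]'
python3 - <<'E'
from h import *
crop(cam("scene"),100,60,280,220,4,"s6")
crop(cam("wrist"),0,0,560,420,1.2,"w6")
E
```

```text
t: 9.15
ee_pos: [483.0, -365.1, 125.1]
orientation: [-0.819, 1.679, -1.679]
ft_force: [0.4, 0.5, 0.0]
width: 44.3
```

View pics/s6.png

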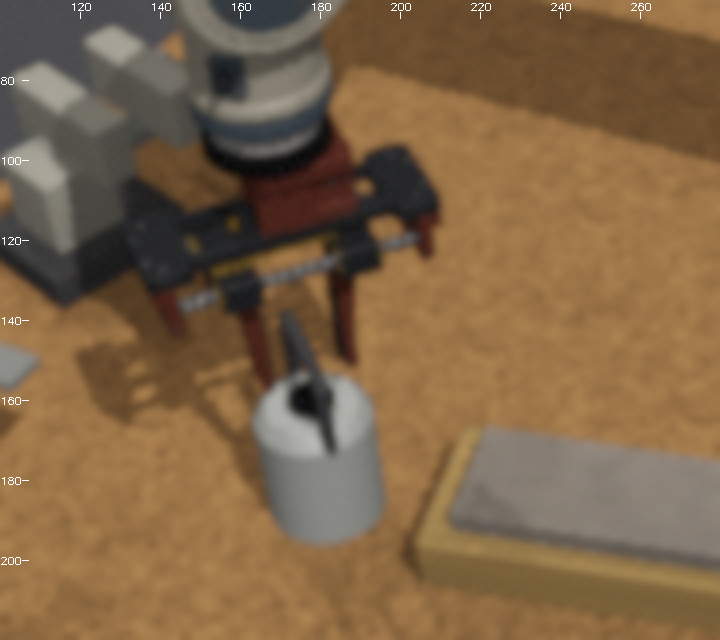

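View pics/w6.png

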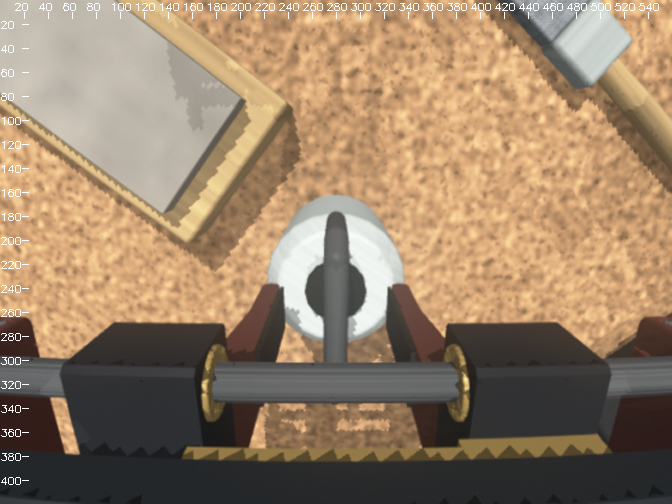

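```bash
cat > log.py <<'E'
import json,numpy as np
from workcell import ctrl
o=ctrl.get_obs();json.dump
f=open("log.txt","a");f.write(json.dumps([list(map(float,o["qpos"])),list(map(float,o["ee_pos"])),list(map(float,o["orientation"]))])+"\n");f.close()
E
python3 log.py
python3 -m creep '[{"tx":0,"ty":0,"tz":15,"rx":0,"ry":0,"rz":0,"fingers":100},{"tx":0,"ty":0,"tz":50,"rx":0,"ry":0,"rz":0,"fingers":100},{"tx":0,"ty":0,"tz":100,"rx":0,"ry":0,"rz":0,"fingers":100},{"tx":0,"ty":0,"tz":150,"rx":0,"ry":0,"rz":0,"fingers":100},{"tx":0,"ty":0,"tz":200,"rx":0,"ry":0,"rz":0,"fingers":100},{"tx":0,"ty":0,"tz":200,"rx":0,"ry":0,"rz":0,"fingers":100}]'; python3 log.py
python3 -m creep '[{"tx":0,"ty":50,"tz":20,"rx":0,"ry":0,"rz":-0.18,"fingers":100},{"tx":0,"ty":100,"tz":40,"rx":0,"ry":0,"rz":-0.36,"fingers":100},{"tx":0,"ty":150,"tz":60,"rx":0,"ry":0,"rz":-0.54,"fingers":100},{"tx":-10,"ty":200,"tz":80,"rx":0,"ry":0,"rz":-0.72,"fingers":100},{"tx":-20,"ty":250,"tz":90,"rx":0,"ry":0,"rz":-0.90,"fingers":100},{"tx":-30,"ty":300,"tz":90,"rx":0,"ry":0,"rz":-0.90,"fingers":100},{"tx":-40,"ty":350,"tz":90,"rx":0,"ry":0,"rz":-0.90,"fingers":100},{"tx":-40,"ty":350,"tz":90,"rx":0,"ry":0,"rz":-0.90,"fingers":100}]';python3 log.py
python3 - <<'E'
import json
rows=[json.loads(l) for l in open("log.txt")]
for r in rows: print([round(x,3) for x in r[0]],[round(x,1) for x in r[1]],[round(x,3) for x in r[2]])
from h import *
crop(cam("scene"),100,60,330,260,3,"s7")
E
```

```text
t: 10.0
ee_pos: [484.8, -366.4, 331.2]
orientation: [-0.814, 1.669, -1.685]
ft_force: [0.1, 0.1, -0.3]
width: 53.3
t: 11.0
ee_pos: [441.8, -12.6, 414.9]
orientation: [-0.014, 2.216, -2.215]
ft_force: [-0.1, 0.3, 0.4]
width: 53.2
[-0.667, 0.529, 1.741, -0.0, 0.871, -0.004] [483.0, -365.1, 125.1] [-0.819, 1.679, -1.678]
[-0.667, 0.297, 1.576, 0.0, 1.259, -0.004] [484.8, -366.4, 331.2] [-0.814, 1.669, -1.685]
[-0.056, -0.04, 1.781, 0.0, 1.401, 1.503] [441.8, -12.6, 414.9] [-0.014, 2.216, -2.215]
```

View pics/s7.png

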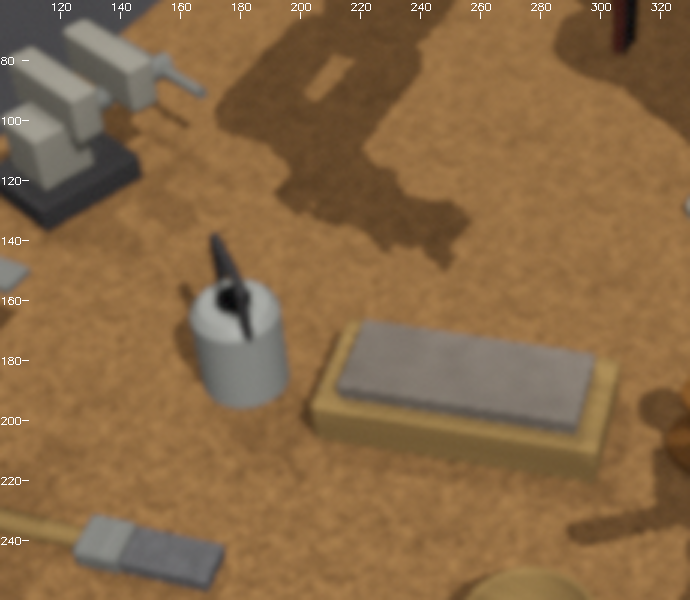

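```bash

python3 -m creep '[{"tx":0,"ty":60,"tz":0,"rx":0,"ry":-0.15,"rz":0,"fingers":100},{"tx":0,"ty":120,"tz":0,"rx":0,"ry":-0.3,"rz":0,"fingers":100},{"tx":0,"ty":180,"tz":0,"rx":0,"ry":-0.3,"rz":0,"fingers":100},{"tx":0,"ty":220,"tz":0,"rx":0,"ry":-0.3,"rz":0,"fingers":100},{"tx":0,"ty":220,"tz":0,"rx":0,"ry":-0.3,"rz":0,"fingers":100}]';python3 log.py
cat > kin.py <<'E'
from h import *
import json
from scipy.optimize import least_squares
rows=[json.loads(l) for l in open("log.txt")]
rows+=[[[1.108,.423867,1.63067,0,1.0886,-.019],[268.25,564.25,230.33],[-1.54414,.3484,-.34779]],[[-.008,-.026,1.955,0,1.211,.590],[412.6,8.5,331.0],[-.863,1.634,-1.635]],[[-.39,.09,1.91,0,1.15,.26],[430.9,-163.55,299.8],[-.833,1.668,-1.665]]]
Rz=lambda a:R.from_euler('z',a).as_matrix();Ry=lambda a:R.from_euler('y',a).as_matrix()
def fk(p,q):
    a0,h,l1,e,l2,L=p
    M=Rz(q[0]);P=np.array([0,0,h])+M@[a0,0,0]
    M=M@Ry(q[1]);P=P+M@[0,0,l1]
    M=M@Ry(q[2]);P=P+M@[e,0,l2]
    M=M@Rz(S4*q[3])@Ry(q[4])@Rz(S6*q[5]);P=P+M@[0,0,L]
    return P,M
# M z = approach. tool frame: y=approach; z=jaw
S4=1;S6=1
def jaw(M): return M@T0
T0=np.eye(3)
def tool(M):  # columns x,y,z of the tool
    return M@T0
def f(p): return np.concatenate([fk(p,r[0])[0]-r[1] for r in rows])
res=least_squares(f,[0,300,450,0,450,250]);p=res.x
E
python3 - <<'E'
import kin
from kin import *
np.set_printoptions(precision=3,suppress=True)
for s4 in(1,-1):
  kin.S4=s4
  r=least_squares(f,[0,300,450,0,450,250]);print(s4,r.x,np.abs(r.fun).max())
  for s6 in(1,-1):
    kin.S6=s6
    for row in rows:
        M=fk(r.x,row[0])[1];print(s6,(R.from_matrix(M.T@R.from_rotvec(row[2]).as_matrix()).as_rotvec()))
print(rows[3])
E
```

```text
t: 11.68
ee_pos: [443.3, 206.1, 414.6]
orientation: [0.299, 2.054, -2.058]
ft_force: [-0.0, -0.2, -0.5]
width: 53.6
1 [  0.504 289.401 556.388  74.928 486.282 273.762] 12.038622786148771
1 [ 1.209 -1.209 -1.209]
1 [ 1.209 -1.209 -1.209]
1 [ 1.209 -1.209 -1.209]
1 [ 1.209 -1.209 -1.209]
1 [ 1.209 -1.209 -1.209]
1 [ 1.209 -1.209 -1.209]
1 [ 1.21  -1.219 -1.209]
-1 [ 1.206 -1.215 -1.215]
-1 [ 1.206 -1.215 -1.215]
-1 [1.27  1.108 1.108]
-1 [0.491 1.945 1.945]
-1 [ 1.191 -1.237 -1.237]
-1 [ 1.549 -0.306 -0.307]
-1 [ 1.414 -0.827 -0.819]
-1 [  0.121 189.244 543.148  88.157 499.571 143.116] 47.78737384575061
1 [ 1.209 -1.209 -1.209]
1 [ 1.209 -1.209 -1.209]
1 [ 1.209 -1.208 -1.209]
1 [ 1.204 -1.556 -1.075]
1 [ 1.209 -1.209 -1.209]
1 [ 1.209 -1.209 -1.209]
1 [ 1.21  -1.219 -1.209]
-1 [ 1.206 -1.215 -1.215]
-1 [ 1.205 -1.215 -1.215]
-1 [1.27  1.108 1.109]
-1 [0.83  2.116 1.711]
-1 [ 1.191 -1.237 -1.237]
-1 [ 1.549 -0.306 -0.307]
-1 [ 1.414 -0.827 -0.819]
[[0.49781397599325666, -0.09020454323061415, 1.8567266902801178, -0.15748019094118243, 1.1153866609358751, 2.1090186425476585], [443.3322371036602, 206.12626605989007, 414.64568548370937], [0.2991321803070456, 2.0543169605857767, -2.057792403769378]]
```

```bash
sed -i 's/^T0=np.eye(3)/T0=R.from_rotvec([1.2092,-1.2092,-1.2092]).as_matrix()/; s/,\[\[-.39,.09.*$/]/' kin.py
cat >> kin.py <<'E'
lo=np.array([-3,-.9,.09,-1.31,.11,-2.54]);hi=np.array([3,2.11,2.58,4.45,2.69,2.54])
def ik(P,Rt,q0):
    def g(q):
        X,M=fk(p,q);return np.concatenate([(X-P)/100,R.from_matrix((M@T0).T@Rt).as_rotvec()])
    r=least_squares(g,np.clip(q0,lo+1e-3,hi-1e-3),bounds=(lo,hi));return r.x,np.abs(r.fun).max()
E
python3 - <<'E'
from kin import *
np.set_printoptions(precision=2,suppress=True)
print(p,res.fun.reshape(-1,3))
def tgt(th,yaw=0):  # th tilt forward
    a=np.array([np.sin(th)*np.cos(yaw),np.sin(th)*np.sin(yaw),-np.cos(th)]);z=np.array([np.sin(yaw),-np.cos(yaw),0]) # jaw -y
    return np.stack([np.cross(a,z),a,z],1)
q=np.array(rows[3][0]);print(R.from_matrix(tgt(.3)).as_rotvec(),rows[3][2])
m=np.array([487,210,115]);u=np.array([1,0,1])/2**.5
for k in (0.04*1000,150):
  for th in(.3,.4,.5,.6,.7,.785):
    a=tgt(th)
    P=m+k*u+11*a[:,1]
    for q0 in(rows[3][0],[.4,-.1,2.2,3.0,.4,-1.],[.4,-.1,2.2,-1,.4,2.5],[.4,-.1,2.2,1.5,.4,0.5]):
        q,e=ik(P,a,q0);print(k,th,q,round(e,4))
E
```

```text
[  0.26 291.5  559.07  78.11 486.9  275.37] [[ -7.86  -8.96   0.13]
 [ -6.92  -9.7    0.33]
 [  1.65 -12.02   0.4 ]
 [  0.11  -9.27  -0.8 ]
 [ 10.55  -5.46  -0.21]
 [  2.17 -11.82   0.15]]
[ 0.31  2.06 -2.06] [0.2991321803070456, 2.0543169605857767, -2.057792403769378]
40.0 0.3 [ 0.45  0.39  2.01 -0.28  0.48  2.25] 0.0
40.0 0.3 [ 0.45  0.39  2.01 -0.28  0.48  2.25] 0.0
40.0 0.3 [ 0.45  0.39  2.01 -0.28  0.48  2.25] 0.0
40.0 0.3 [ 0.45  0.39  2.01 -0.28  0.48  2.25] 0.0
40.0 0.4 [ 0.47  0.38  2.06 -0.5   0.38  2.48] 0.0
40.0 0.4 [ 0.44  0.39  2.19  4.45  0.12 -2.5 ] 0.191
40.0 0.4 [ 0.47  0.38  2.06 -0.5   0.38  2.48] 0.0
40.0 0.4 [ 0.47  0.38  2.06 -0.5   0.38  2.48] 0.0
40.0 0.5 [ 0.46  0.38  2.09 -0.58  0.3   2.54] 0.0517
40.0 0.5 [ 0.47  0.39  2.19  4.45  0.19 -2.48] 0.1249
40.0 0.5 [ 0.46  0.38  2.09 -0.58  0.3   2.54] 0.0517
40.0 0.5 [ 0.46  0.38  2.09 -0.58  0.3   2.54] 0.0517
40.0 0.6 [ 0.45  0.37  2.11 -0.61  0.23  2.54] 0.12
40.0 0.6 [ 0.51  0.4   2.2   4.45  0.27 -2.46] 0.0616
40.0 0.6 [ 0.45  0.37  2.11 -0.61  0.23  2.54] 0.12
40.0 0.6 [ 0.45  0.37  2.11 -0.61  0.23  2.54]
[... 988 characters left out ...]
5] 0.0
150 0.5 [ 0.42  0.33  1.92 -0.45  0.47  2.35] 0.0
150 0.6 [ 0.43  0.32  1.97 -0.64  0.38  2.54] 0.0166
150 0.6 [ 0.42  0.33  2.09  4.45  0.2  -2.54] 0.1832
150 0.6 [ 0.43  0.32  1.97 -0.64  0.38  2.54] 0.0166
150 0.6 [ 0.43  0.32  1.97 -0.64  0.38  2.54] 0.0166
150 0.7 [ 0.42  0.32  1.99 -0.67  0.3   2.54] 0.0817
150 0.7 [ 0.45  0.34  2.09  4.45  0.27 -2.54] 0.1121
150 0.7 [ 0.42  0.32  1.99 -0.67  0.3   2.54] 0.0817
150 0.7 [ 0.42  0.32  1.99 -0.67  0.3   2.54] 0.0817
150 0.785 [ 0.4   0.31  2.01 -0.7   0.24  2.54] 0.1392
150 0.785 [ 0.47  0.34  2.09  4.45  0.32 -2.54] 0.0518
150 0.785 [ 0.4   0.31  2.01 -0.7   0.24  2.54] 0.1392
150 0.785 [ 0.47  0.34  2.09  4.45  0.32 -2.54] 0.0518
```

```bash
python3 - <<'E'
s=open('kin.py').read()
s=s.replace("a0,h,l1,e,l2,L=p","a0,h,l1,e,l2,L,d=p").replace("M@[a0,0,0]","M@[a0,d,0]").replace("450,250])","450,250,10])")
open('kin.py','w').write(s)
E
cat >> kin.py <<'E'
def tgt(th,yaw=0,s=1):  # th tilt forward
    a=np.array([np.sin(th)*np.cos(yaw),np.sin(th)*np.sin(yaw),-np.cos(th)]);z=s*np.array([-np.sin(yaw),np.cos(yaw),0])
    return np.stack([np.cross(a,z),a,z],1)
E
python3 - <<'E'
from kin import *
np.set_printoptions(precision=2,suppress=True)
print(p,res.fun.reshape(-1,3))
m=np.array([487,210,115]);u=np.array([1,0,1])/2**.5
for k in (40,100,160):
  for th in(.0,.3,.5,.6,.7,.785):
    a=tgt(th);P=m+k*u+11*a[:,1]
    for q0 in([.4,-.1,2.,-.3,.6,-.8],[.4,-.1,2.2,-1.2,.4,-.1]):
        q,e=ik(P,a,q0);print(k,th,q,round(e,4))
E
```

```text
[  0.29 312.59 563.9   78.25 484.71 301.92  11.89] [[ 0.04 -0.05  0.15]
 [ 0.09 -0.09  0.02]
 [-0.05 -0.01  0.01]
 [-0.01 -0.07  0.03]
 [-0.1  -0.18 -0.37]
 [ 0.11  0.08  0.16]]
40 0.0 [ 0.37  0.46  1.85 -0.    0.83 -1.21] 0.0
40 0.0 [ 0.37  0.46  1.85 -0.    0.83 -1.21] 0.0
40 0.3 [ 0.43  0.39  2.03 -0.28  0.47 -0.91] 0.0
40 0.3 [ 0.43  0.39  2.03 -0.28  0.47 -0.91] 0.0
40 0.5 [ 0.48  0.38  2.13 -0.91  0.29 -0.25] 0.0
40 0.5 [ 0.48  0.38  2.13 -0.91  0.29 -0.25] 0.0
40 0.6 [ 0.51  0.39  2.17 -1.31  0.28  0.17] 0.0258
40 0.6 [ 0.51  0.39  2.17 -1.31  0.28  0.17] 0.0258
40 0.7 [ 0.52  0.39  2.16 -1.31  0.32  0.18] 0.1161
40 0.7 [ 0.52  0.39  2.16 -1.31  0.32  0.18] 0.1161
40 0.785 [ 0.54  0.39  2.16 -1.31  0.35  0.2 ] 0.1916
40 0.785 [ 0.54  0.39  2.16 -1.31  0.35  0.2 ] 0.1916
100 0.0 [ 0.34  0.45  1.74 -0.    0.96 -1.23] 0.0
100 0.0 [ 0.34  0.45  1.74 -0.    0.96 -1.23] 0.0
100 0.3 [ 0.4   0.36  1.92 -0.21  0.59 -1.02] 0.0
100 0.3 [ 0.4   0.36  1.92 -0.21  0.59 -1.02] 0.0
100 0.5 [ 0.44  0.34  2.04 -0.6   0.37 -0.61] 0.0
100 0.5 [ 0.44  0.34  2.04 -0.6   0.37 -0.61] 0.0
100 0.6 [ 0.
[... 213 characters left out ...]
.35  2.11 -1.31  0.33  0.13] 0.1203
100 0.785 [ 0.49  0.35  2.11 -1.31  0.33  0.13] 0.1203
160 0.0 [ 0.32  0.45  1.62 -0.    1.07 -1.25] 0.0
160 0.0 [ 0.32  0.45  1.62 -0.    1.07 -1.25] 0.0
160 0.3 [ 0.37  0.36  1.81 -0.16  0.7  -1.09] 0.0
160 0.3 [ 0.37  0.36  1.81 -0.16  0.7  -1.09] 0.0
160 0.5 [ 0.4   0.32  1.93 -0.43  0.47 -0.82] 0.0
160 0.5 [ 0.4   0.32  1.93 -0.43  0.47 -0.82] 0.0
160 0.6 [ 0.42  0.31  1.99 -0.7   0.37 -0.54] 0.0
160 0.6 [ 0.42  0.31  1.99 -0.7   0.37 -0.54] 0.0
160 0.7 [ 0.45  0.32  2.04 -1.13  0.31 -0.11] 0.0
160 0.7 [ 0.45  0.32  2.04 -1.13  0.31 -0.11] 0.0
160 0.785 [ 0.46  0.32  2.06 -1.31  0.32  0.08] 0.0477
160 0.785 [ 0.46  0.32  2.06 -1.31  0.32  0.08] 0.0477
```

```bash
python3 - <<'E'
from h import *
import pickle
w=cam("wrist");crop(w,0,0,560,420,1.4,"w8");pickle.dump(w,open("w8.pkl","wb"))
m=np.array([487,210,115]);u=np.array([1,0,1])/2**.5
print(proj(w,[m,m+16*u,m+99*u,m+[0,75,0],m+[0,-75,0]]).round(1))
E
```

```text
[[276.1 203.7]
 [276.1 195.4]
 [276.3 144.7]
 [224.3 203.3]
 [327.9 204.2]]
```

View pics/w8.png

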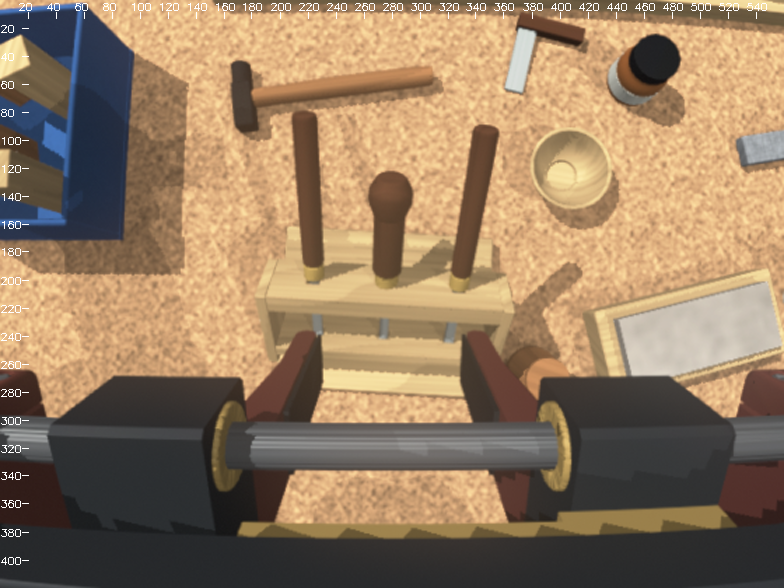

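```bash
python3 - <<'E'
from h import *
import pickle
from scipy.optimize import least_squares
w=pickle.load(open("w8.pkl","rb"));t,s=pickle.load(open("im0.pkl","rb"))
k=1/2**.5
pt=lambda y,l:(30+l*k,y,115+l*k)
ow=[(w,(276,204.5),pt(0,1)),(w,(278.5,140),pt(0,99)),(w,(224,201.5),pt(75,1)),(w,(217,83),pt(75,164)),(w,(327.3,208),pt(-75,1)),(w,(346.5,92),pt(-75,164))]
ot=[(t,(179.5,247),pt(0,1)),(t,(177,214),pt(0,99)),(t,(150.5,246),pt(75,1)),(t,(145.3,187),pt(75,164)),(t,(209,248),pt(-75,1)),(t,(206,190),pt(-75,164))]
def fit(obs):
    def f(p):
        c,sn=np.cos(p[2]),np.sin(p[2])
        return np.concatenate([proj(im,[p[0]+c*P[0]-sn*P[1],p[1]+sn*P[0]+c*P[1],P[2]])[0]-uv for im,uv,P in obs])
    r=least_squares(f,[457,210,0]).x;q=r
    print(r.round(3),"mouth",(r[0]+30*np.cos(r[2])).round(1),(r[1]+30*np.sin(r[2])).round(1));print(f(r).reshape(-1,2).round(1).tolist())
fit(ow);fit(ot);fit(ow+ot)
E
```

```text
[ 4.60956e+02  2.12229e+02 -5.40000e-02] mouth 490.9 210.6
[[-0.3, -4.0], [0.4, 1.7], [-0.0, -4.3], [-2.5, 4.4], [0.2, -4.2], [2.3, 3.9]]
[ 4.60537e+02  2.11196e+02 -6.80000e-02] mouth 490.5 209.2
[[0.3, -1.6], [-0.0, -0.4], [0.5, -2.1], [-1.1, 2.5], [-0.1, -1.0], [0.4, 2.3]]
[ 4.60878e+02  2.11991e+02 -5.70000e-02] mouth 490.8 210.3
[[-0.1, -3.9], [0.8, 1.8], [0.2, -4.3], [-2.0, 4.3], [0.4, -4.0], [2.8, 4.1], [-0.1, -1.7], [-0.8, -0.5], [0.1, -1.9], [-2.1, 2.7], [-0.5, -1.5], [-0.6, 1.8]]
```

```bash
cat > plan.py <<'E'
from kin import *
np.set_printoptions(precision=3,suppress=True)
yaw=-.057;m=np.array([489.5,210.3,115.]);u=np.array([np.cos(yaw),np.sin(yaw),1])/2**.5
E
python3 - <<'E'
from plan import *
o=ctrl.get_obs();Rc=R.from_rotvec(o["orientation"]).as_matrix()
a=tgt(.5,yaw);G=m+40*u;P=G+11*a[:,1];Pp=P-110*a[:,1]
v=R.from_matrix(a@Rc.T).as_rotvec();print("turn",v,np.linalg.norm(v),"dP",Pp-o["ee_pos"],"grasp from pre",P-Pp, Pp)
q=[.4,-.1,2.,-.3,.6,-.8]
for X in(Pp,P,P+60*u,P+120*u): q,e=ik(X,a,q);print(q,e)
# path check
q=o["qpos"]
n=np.linalg.norm(v); w=v if v[2]>0 else v*(1-2*np.pi/n)
print("w",w)
for f in np.linspace(0,1,10):
    q,e=ik(o["ee_pos"]+f*(Pp-o["ee_pos"]),R.from_rotvec(w*f).as_matrix()@Rc,q);print(f,q,round(e,4))
# final
F=np.array([439+155,-171,185]);
for th in(-.285,):
  b=tgt(th,0);q,e=ik(F+11*b[:,1],b,[-.3,.4,1.6,0,1.4,-1.8]);print("final",q,e)
E
```

```text
turn [-1.198  0.034  2.837] 3.0796200280083803 dP [  27.095    6.562 -184.376] grasp from pre [ 52.651  -3.004 -96.534] [470.352 211.393 230.165]
[ 0.563  0.137  2.147 -0.598  0.518 -0.477] 8.043031199259359e-11
[ 0.493  0.384  2.123 -0.92   0.32  -0.183] 2.9816840647570486e-15
[ 0.446  0.344  2.027 -0.641  0.397 -0.519] 1.1368683772161604e-14
[ 0.406  0.323  1.922 -0.474  0.488 -0.733] 1.0283201617019478e-09
w [-1.198  0.034  2.837]
0.0 [ 0.496 -0.091  1.858 -0.158  1.116  2.108] 0.0
0.1111111111111111 [ 0.516 -0.062  1.877 -0.201  1.088  1.815] 0.0
0.2222222222222222 [ 0.538 -0.034  1.901 -0.251  1.05   1.53 ] 0.0
0.3333333333333333 [ 0.559 -0.01   1.931 -0.306  1.001  1.25 ] 0.0
0.4444444444444444 [ 0.577  0.013  1.965 -0.362  0.94   0.973] 0.0
0.5555555555555556 [ 0.59   0.035  2.003 -0.418  0.869  0.697] 0.0
0.6666666666666666 [ 0.596  0.057  2.042 -0.473  0.789  0.418] 0.0
0.7777777777777777 [ 0.593  0.081  2.081 -0.523  0.701  0.133] 0.0
0.8888888888888888 [ 0.582  0.107  2.116 -0.567  0.61  -0.164] 0.0
1.0 [ 0.563  0.137  2.147 -0.598  0.518 -0.477] 0.0
final [-0.265  0.601  1.502 -0.076  1.315 -1.806] 2.2737367544323206e-15
```

```bash

python3 -m creep '[{"tx":0,"ty":0,"tz":0,"rx":-0.067,"ry":0.002,"rz":0.158,"fingers":100},{"tx":0,"ty":0,"tz":0,"rx":-0.133,"ry":0.004,"rz":0.315,"fingers":100},{"tx":0,"ty":0,"tz":0,"rx":-0.200,"ry":0.006,"rz":0.473,"fingers":100},{"tx":0,"ty":0,"tz":0,"rx":-0.266,"ry":0.008,"rz":0.630,"fingers":100},{"tx":0,"ty":0,"tz":0,"rx":-0.333,"ry":0.009,"rz":0.788,"fingers":100},{"tx":0,"ty":0,"tz":0,"rx":-0.399,"ry":0.011,"rz":0.946,"fingers":100},{"tx":0,"ty":0,"tz":0,"rx":-0.466,"ry":0.013,"rz":1.103,"fingers":100},{"tx":0,"ty":0,"tz":0,"rx":-0.532,"ry":0.015,"rz":1.261,"fingers":100},{"tx":0,"ty":0,"tz":0,"rx":-0.599,"ry":0.017,"rz":1.418,"fingers":100},{"tx":0,"ty":0,"tz":0,"rx":-0.666,"ry":0.019,"rz":1.576,"fingers":100}]'
python3 - <<'E'
from plan import *
o=ctrl.get_obs();Rc=R.from_rotvec(o["orientation"]).as_matrix()
a=tgt(.5,yaw);G=m+40*u;P=G+11*a[:,1];Pp=P-110*a[:,1]
print(R.from_matrix(a@Rc.T).as_rotvec(),Pp-o["ee_pos"],o["qpos"])
E
```

```text
t: 12.98
ee_pos: [443.5, 202.7, 414.9]
orientation: [-1.069, 0.756, -1.377]
ft_force: [-0.2, 0.1, 0.1]
width: 53.3
[-0.53   0.015  1.26 ] [  26.807    8.709 -184.772] [ 0.599 -0.094  1.887 -0.359  1.101  0.593]
```

```bash

python3 -m creep '[{"tx":0,"ty":0,"tz":0,"rx":-0.067,"ry":0.002,"rz":0.158,"fingers":100},{"tx":0,"ty":0,"tz":0,"rx":-0.133,"ry":0.004,"rz":0.315,"fingers":100},{"tx":0,"ty":0,"tz":0,"rx":-0.199,"ry":0.006,"rz":0.473,"fingers":100},{"tx":0,"ty":0,"tz":-20,"rx":-0.265,"ry":0.008,"rz":0.630,"fingers":100},{"tx":5,"ty":4,"tz":-50,"rx":-0.331,"ry":0.009,"rz":0.788,"fingers":100},{"tx":10,"ty":8,"tz":-80,"rx":-0.398,"ry":0.011,"rz":0.946,"fingers":100},{"tx":17,"ty":8,"tz":-110,"rx":-0.464,"ry":0.013,"rz":1.103,"fingers":100},{"tx":24,"ty":8,"tz":-140,"rx":-0.530,"ry":0.015,"rz":1.260,"fingers":100},{"tx":24,"ty":8,"tz":-150,"rx":-0.53,"ry":0.015,"rz":1.26,"fingers":100},{"tx":24,"ty":8,"tz":-150,"rx":-0.53,"ry":0.015,"rz":1.26,"fingers":100}]'
python3 - <<'E'
from plan import *
o=ctrl.get_obs();Rc=R.from_rotvec(o["orientation"]).as_matrix()
a=tgt(.5,yaw);G=m+40*u;P=G+11*a[:,1];Pp=P-110*a[:,1]
print(R.from_matrix(a@Rc.T).as_rotvec(),Pp-o["ee_pos"],P-o["ee_pos"],o["qpos"])
w=cam("wrist");crop(w,0,0,560,420,1.4,"w9")
import pickle;pickle.dump(w,open("w9.pkl","wb"))
print(proj(w,[m,G,m+99*u,m+16*u]).round(1))
t=cam("top");crop(t,100,150,280,310,4,"t9")
E
```

```text
t: 14.22
ee_pos: [467.2, 211.7, 265.0]
orientation: [-1.549, -0.341, -0.441]
ft_force: [-0.5, 0.8, -0.0]
width: 53.2
[-0.002 -0.002  0.007] [  3.141  -0.267 -34.804] [  55.792   -3.271 -131.338] [ 0.567  0.073  2.116 -0.517  0.603 -0.56 ]
[[279.2 142.1]
 [279.5 186.2]
 [280.  252.1]
 [279.3 159.7]]
```

View pics/w9.png

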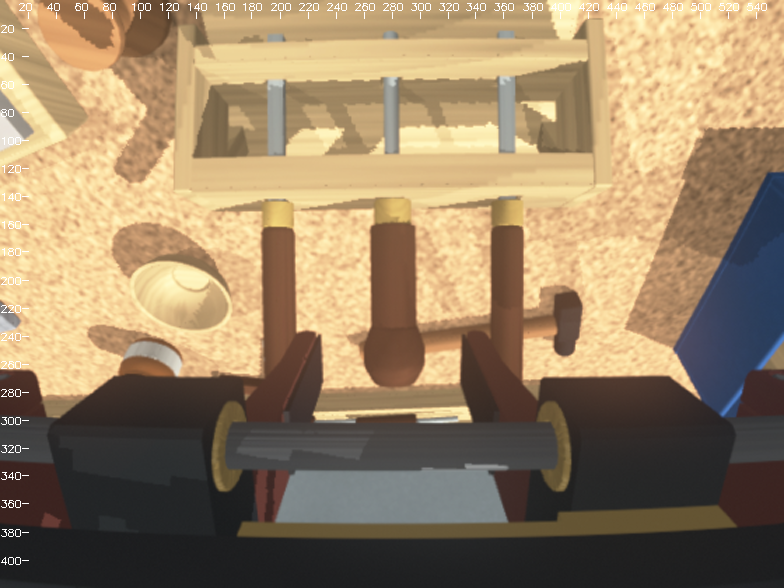

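View pics/t9.png

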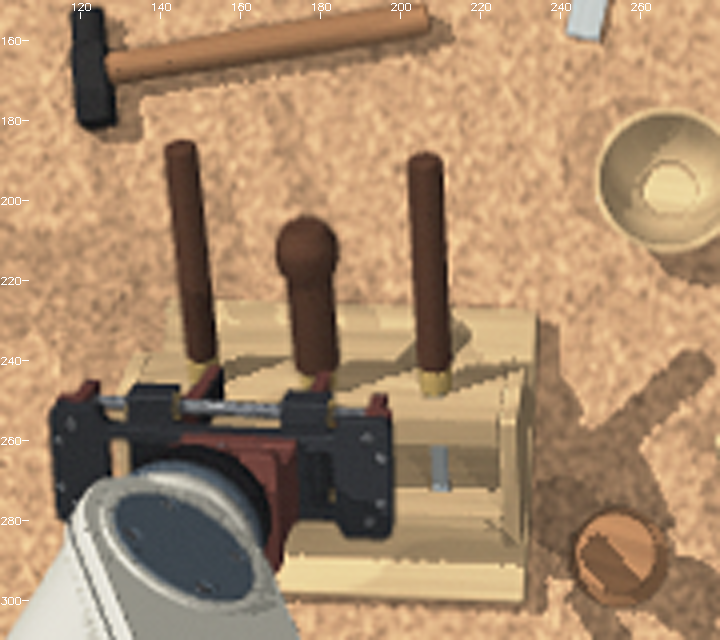

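```bash

python3 -m creep '[{"tx":3,"ty":0.5,"tz":-35,"rx":0,"ry":0,"rz":0,"fingers":100},{"tx":16,"ty":-0.3,"tz":-59,"rx":0,"ry":0,"rz":0,"fingers":100},{"tx":29,"ty":-1,"tz":-83,"rx":0,"ry":0,"rz":0,"fingers":100},{"tx":40,"ty":-1.7,"tz":-102,"rx":0,"ry":0,"rz":0,"fingers":100},{"tx":49,"ty":-2.2,"tz":-119,"rx":0,"ry":0,"rz":0,"fingers":100},{"tx":55.5,"ty":-2.6,"tz":-131,"rx":0,"ry":0,"rz":0,"fingers":100},{"tx":55.5,"ty":-2.6,"tz":-131,"rx":0,"ry":0,"rz":0,"fingers":100},{"tx":55.5,"ty":-2.6,"tz":-131,"rx":0,"ry":0,"rz":0,"fingers":100}]'
python3 - <<'E'
from plan import *
o=ctrl.get_obs();Rc=R.from_rotvec(o["orientation"]).as_matrix()
a=tgt(.5,yaw);G=m+40*u;P=G+11*a[:,1]
print(R.from_matrix(a@Rc.T).as_rotvec(),P-o["ee_pos"],o["qpos"])
w=cam("wrist");crop(w,0,0,560,420,1.4,"w10")
s=cam("scene");crop(s,320,150,480,280,5,"s10")
E
```

```text
t: 15.32
ee_pos: [522.9, 210.7, 135.3]
orientation: [-1.547, -0.346, -0.439]
ft_force: [0.5, 0.0, 1.0]
width: 53.6
[-0.003 -0.     0.003] [ 0.101 -2.316 -1.627] [ 0.496  0.381  2.12  -0.905  0.325 -0.192]
```

View pics/w10.png

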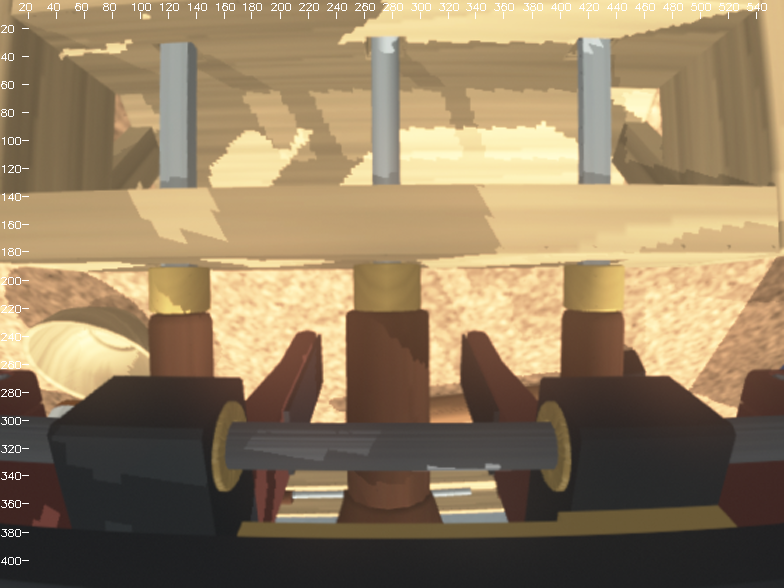

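View pics/s10.png

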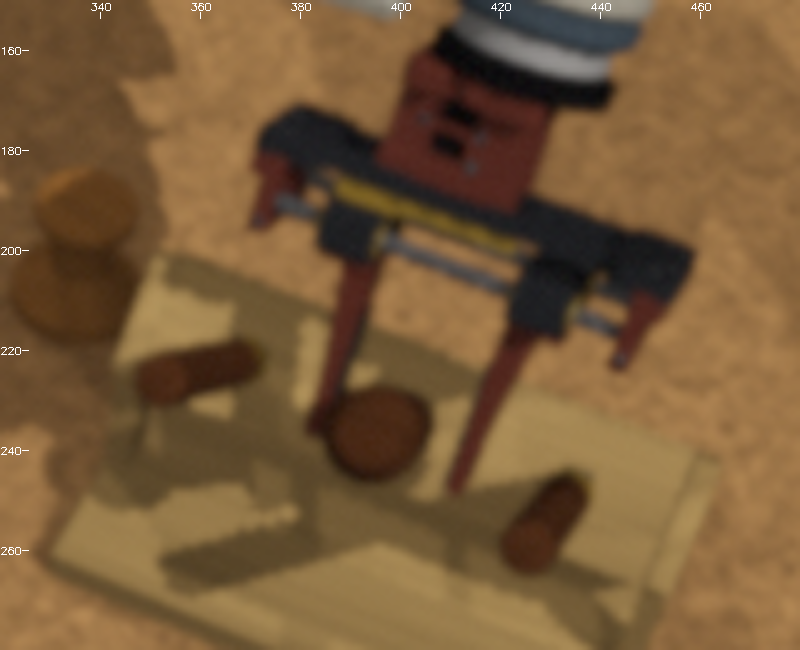

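```bash

python3 -m creep '[{"tx":0,"ty":-1.5,"tz":-1,"rx":0,"ry":0,"rz":0,"fingers":130},{"tx":0,"ty":-1.5,"tz":-1,"rx":0,"ry":0,"rz":0,"fingers":160},{"tx":0,"ty":-1.5,"tz":-1,"rx":0,"ry":0,"rz":0,"fingers":200},{"tx":0,"ty":-1.5,"tz":-1,"rx":0,"ry":0,"rz":0,"fingers":255},{"tx":0,"ty":-1.5,"tz":-1,"rx":0,"ry":0,"rz":0,"fingers":255},{"tx":0,"ty":-1.5,"tz":-1,"rx":0,"ry":0,"rz":0,"fingers":255}]'
python3 - <<'E'
from plan import *
w=cam("wrist");crop(w,0,0,560,420,1.4,"w11")
print(u)
E
```

```text
t: 16.18
ee_pos: [522.6, 209.0, 133.3]
orientation: [-1.547, -0.345, -0.438]
ft_force: [-1.4, 0.5, 3.4]
width: 29.5
[ 0.706 -0.04   0.707]
```

View pics/w11.png

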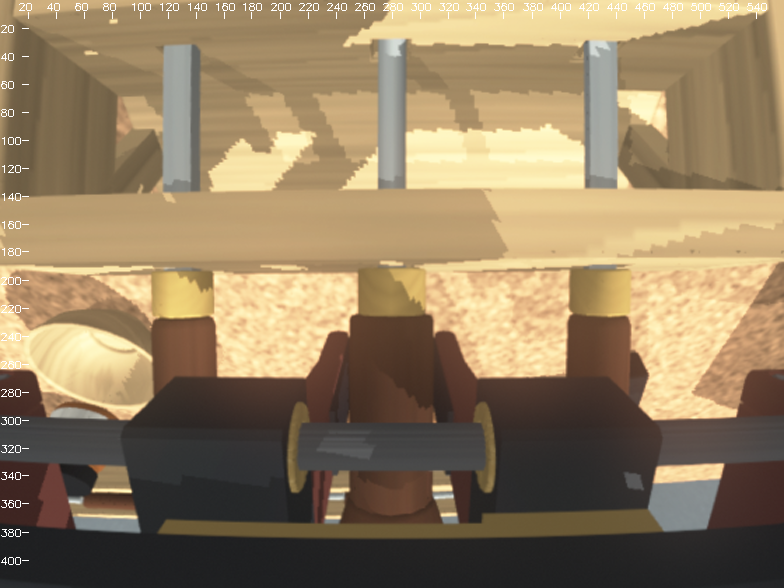

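Gripped, with a width of 29.5 mm. Next I'll draw it slowly along its axis.

```bash

python3 -m creep '[{"tx":4,"ty":-0.2,"tz":4,"rx":0,"ry":0,"rz":0,"fingers":255},{"tx":11,"ty":-0.6,"tz":11,"rx":0,"ry":0,"rz":0,"fingers":255},{"tx":20,"ty":-1.1,"tz":20,"rx":0,"ry":0,"rz":0,"fingers":255},{"tx":30,"ty":-1.7,"tz":30,"rx":0,"ry":0,"rz":0,"fingers":255},{"tx":30,"ty":-1.7,"tz":30,"rx":0,"ry":0,"rz":0,"fingers":255}]'
python3 - <<'E'
from plan import *
o=ctrl.get_obs();print(o["ft_force"],o["moment"],o["qpos"])
w=cam("wrist");crop(w,0,0,560,420,1.4,"w12")
E
```

```text
t: 16.85
ee_pos: [553.0, 207.0, 163.4]
orientation: [-1.547, -0.345, -0.439]
ft_force: [-0.4, 0.4, -1.9]
width: 29.4
[-0.407  0.41  -1.9  ] [0.057 0.365 0.02 ] [ 0.459  0.354  2.055 -0.703  0.373 -0.437]
```

View pics/w12.png

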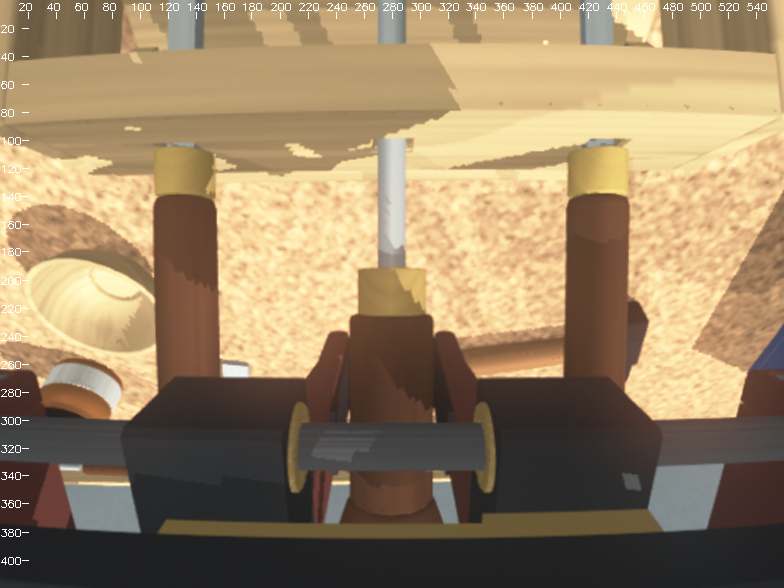

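```bash

python3 -m creep '[{"tx":9,"ty":-0.5,"tz":9,"rx":0,"ry":0,"rz":0,"fingers":255},{"tx":20,"ty":-1.1,"tz":20,"rx":0,"ry":0,"rz":0,"fingers":255},{"tx":31,"ty":-1.8,"tz":31,"rx":0,"ry":0,"rz":0,"fingers":255},{"tx":42,"ty":-2.4,"tz":42,"rx":0,"ry":0,"rz":0,"fingers":255},{"tx":53,"ty":-3,"tz":53,"rx":0,"ry":0,"rz":0,"fingers":255},{"tx":63,"ty":-3.6,"tz":63,"rx":0,"ry":0,"rz":0,"fingers":255},{"tx":73,"ty":-4.2,"tz":73,"rx":0,"ry":0,"rz":0,"fingers":255},{"tx":80,"ty":-4.6,"tz":80,"rx":0,"ry":0,"rz":0,"fingers":255},{"tx":80,"ty":-4.6,"tz":80,"rx":0,"ry":0,"rz":0,"fingers":255}]'
python3 - <<'E'
from plan import *
o=ctrl.get_obs();print(o["ft_force"],o["moment"],o["qpos"],o["ee_pos"])
w=cam("wrist");crop(w,0,0,560,420,1.4,"w13")
b=tgt(-.285,0);F=np.array([439+150,-171,185])+11*b[:,1];Rc=R.from_rotvec(o["orientation"]).as_matrix()
v=R.from_matrix(b@Rc.T).as_rotvec();print(v,F-o["ee_pos"])
q=o["qpos"];P0=o["ee_pos"]+[0,0,80];qp=q
for f in np.linspace(0,1,9):
    q,e=ik(P0+f*(F+[0,0,60]-P0),R.from_rotvec(v*f).as_matrix()@Rc,q);print(f,q,round(e,4))
E
```

```text
t: 18.02
ee_pos: [632.9, 202.5, 243.5]
orientation: [-1.547, -0.345, -0.438]
ft_force: [-0.6, -0.4, -1.9]
width: 29.7
[-0.563 -0.436 -1.915] [0.062 0.346 0.013] [ 0.384  0.319  1.854 -0.403  0.547 -0.824] [632.937 202.548 243.514]
[0.021 0.784 0.058] [ -47.03  -373.548  -69.071]
0.0 [ 0.385  0.222  1.78  -0.32   0.706 -0.927] 0.0
0.125 [ 0.286  0.224  1.774 -0.188  0.772 -1.122] 0.0
0.25 [ 0.19   0.239  1.756 -0.096  0.854 -1.284] 0.0
0.375 [ 0.097  0.266  1.73  -0.039  0.944 -1.416] 0.0
0.5 [ 0.011  0.303  1.694 -0.011  1.038 -1.525] 0.0
0.625 [-0.069  0.349  1.651 -0.005  1.133 -1.615] 0.0
0.75 [-0.141  0.403  1.599 -0.016  1.227 -1.691] 0.0
0.875 [-0.207  0.464  1.54  -0.04   1.32  -1.757] 0.0
1.0 [-0.267  0.53   1.475 -0.075  1.412 -1.815] 0.0
```

View pics/w13.png

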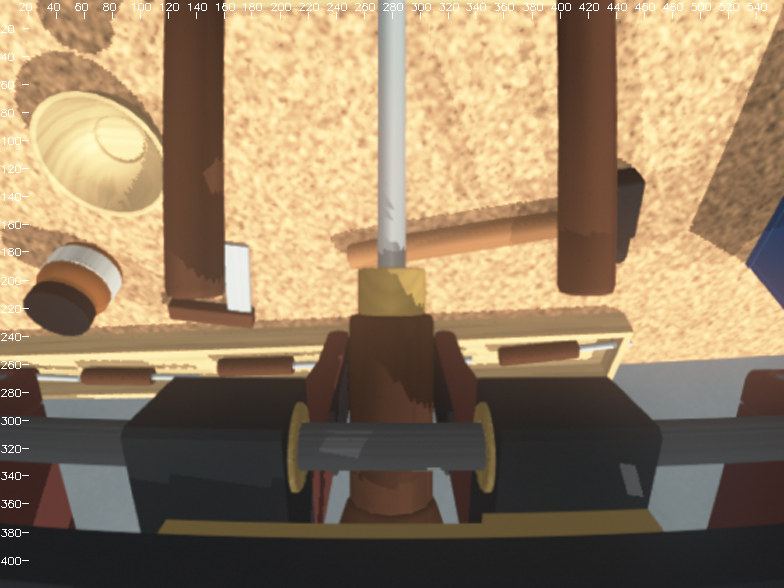

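```bash

python3 -m creep '[{"tx":0,"ty":0,"tz":15,"rx":0,"ry":0,"rz":0,"fingers":255},{"tx":0,"ty":0,"tz":45,"rx":0,"ry":0,"rz":0,"fingers":255},{"tx":0,"ty":0,"tz":80,"rx":0,"ry":0,"rz":0,"fingers":255},{"tx":0,"ty":0,"tz":100,"rx":0.003,"ry":0.08,"rz":0.006,"fingers":255},{"tx":0,"ty":-10,"tz":100,"rx":0.005,"ry":0.18,"rz":0.014,"fingers":255},{"tx":-4,"ty":-30,"tz":100,"rx":0.008,"ry":0.3,"rz":0.022,"fingers":255},{"tx":-8,"ty":-60,"tz":100,"rx":0.011,"ry":0.42,"rz":0.031,"fingers":255},{"tx":-12,"ty":-95,"tz":95,"rx":0.014,"ry":0.54,"rz":0.04,"fingers":255},{"tx":-18,"ty":-130,"tz":90,"rx":0.018,"ry":0.66,"rz":0.05,"fingers":255},{"tx":-24,"ty":-165,"tz":80,"rx":0.021,"ry":0.784,"rz":0.058,"fingers":255}]'
python3 -m creep '[{"tx":-3,"ty":-35,"tz":-10,"rx":0,"ry":0,"rz":0,"fingers":255},{"tx":-6,"ty":-75,"tz":-20,"rx":0,"ry":0,"rz":0,"fingers":255},{"tx":-10,"ty":-115,"tz":-35,"rx":0,"ry":0,"rz":0,"fingers":255},{"tx":-14,"ty":-150,"tz":-55,"rx":0,"ry":0,"rz":0,"fingers":255},{"tx":-18,"ty":-180,"tz":-75,"rx":0,"ry":0,"rz":0,"fingers":255},{"tx":-21,"ty":-200,"tz":-90,"rx":0,"ry":0,"rz":0,"fingers":255},{"tx":-22,"ty":-208,"tz":-100,"rx":0,"ry":0,"rz":0,"fingers":255},{"tx":-22,"ty":-208,"tz":-105,"rx":0,"ry":0,"rz":0,"fingers":255},{"tx":-22,"ty":-208,"tz":-105,"rx":0,"ry":0,"rz":0,"fingers":255},{"tx":-22,"ty":-208,"tz":-105,"rx":0,"ry":0,"rz":0,"fingers":255}]'
python3 - <<'E'
from plan import *
import pickle
o=ctrl.get_obs();print(o["ft_force"],o["moment"],o["qpos"],o["ee_pos"])
w=cam("wrist");crop(w,0,0,560,420,1.4,"w14")
t=cam("top");crop(t,180,180,400,330,3.5,"t14")
s=cam("scene");crop(s,150,80,380,280,3.4,"s14");pickle.dump((w,t,s),open("im14.pkl","wb"))
E
```

```text
t: 19.32
ee_pos: [608.7, 36.7, 324.7]
orientation: [-1.558, 0.224, 0.227]
ft_force: [1.1, 0.9, -2.4]
width: 29.3
t: 20.58
ee_pos: [587.0, -169.7, 218.8]
orientation: [-1.56, 0.222, 0.225]
ft_force: [-0.0, -0.2, -2.6]
width: 29.2
[-0.004 -0.235 -2.584] [ 0.008 -0.305  0.001] [-0.264  0.547  1.485 -0.076  1.386 -1.813] [ 587.016 -169.732  218.759]
```

View pics/w14.png

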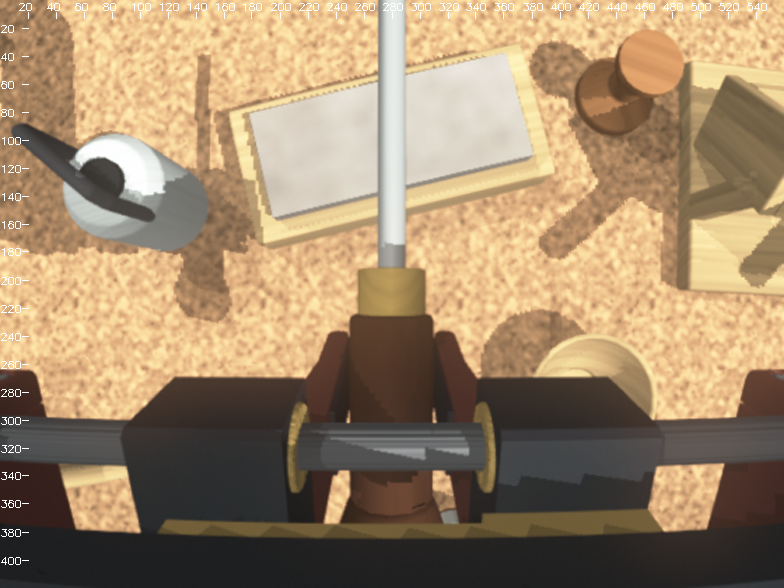

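View pics/t14.png

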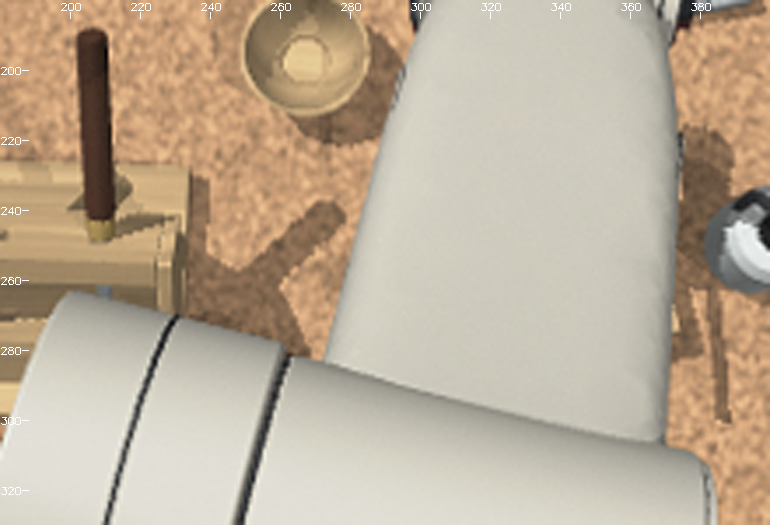

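View pics/s14.png

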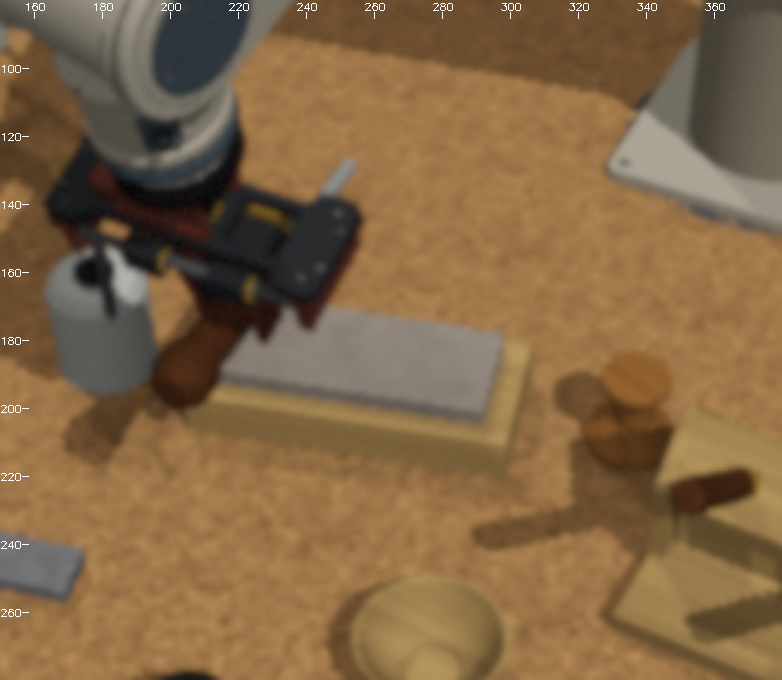

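```bash

python3 - <<'E'
from plan import *
import pickle
w,t,s=pickle.load(open("im14.pkl","rb"))
o=ctrl.get_obs();Rc=R.from_rotvec(o["orientation"]).as_matrix()
Rg=R.from_rotvec([-1.547,-.345,-.438]).as_matrix();Pg=np.array([522.6,209,133.3])
T=lambda X:o["ee_pos"]+Rc@Rg.T@(X-Pg)
S=T(m);tip=T(m-110*u);kn=T(m+99*u);ax=Rc@Rg.T@u
print("shoulder",S,"tip",tip,"axis",ax,"angle",np.arccos(ax[2]))
print("wrist",proj(w,[S,m*0+T(m+16*u)]),"scene tip,knob",proj(s,[tip,kn,T(m+119*u)]))
st=np.array([438.3,-170.8,55]);y=.2393;d=tip-st;print("in stone",d[0]*np.cos(y)+d[1]*np.sin(y),-d[0]*np.sin(y)+d[1]*np.cos(y),d[2])
P,e=ray(s,(254,127)) ; 
# scene ray intersect plane y=tip y
k=(tip[1]-P[1])/e[1];print("scene tip at plane",P+k*e)
E
```

```text
shoulder [ 550.444 -170.815  229.077] tip [ 440.445 -171.387  228.904] axis [1.    0.005 0.002] angle 1.5692169085344518
wrist [[277.073 190.895]
 [277.212 223.729]] scene tip,knob [[251.816 127.046]
 [203.627 185.952]
 [198.432 192.348]]
in stone 1.9450501809211107 -1.0789778194152198 173.9035582384616
scene tip at plane [ 430.262 -171.387  221.756]
```

```bash

python3 -m creep '[{"tx":0,"ty":0,"tz":-8,"rx":0,"ry":0,"rz":0,"fingers":255},{"tx":1,"ty":0,"tz":-20,"rx":0,"ry":0,"rz":0,"fingers":255},{"tx":2,"ty":0,"tz":-32,"rx":0,"ry":0,"rz":0,"fingers":255},{"tx":3,"ty":0,"tz":-42,"rx":0,"ry":0,"rz":0,"fingers":255},{"tx":3,"ty":0,"tz":-45,"rx":0,"ry":0,"rz":0,"fingers":255},{"tx":3,"ty":0,"tz":-45,"rx":0,"ry":0,"rz":0,"fingers":255},{"tx":3,"ty":0,"tz":-45,"rx":0,"ry":0,"rz":0,"fingers":255},{"tx":3,"ty":0,"tz":-45,"rx":0,"ry":0,"rz":0,"fingers":255},{"tx":3,"ty":0,"tz":-45,"rx":0,"ry":0,"rz":0,"fingers":255},{"tx":3,"ty":0,"tz":-45,"rx":0,"ry":0,"rz":0,"fingers":255}]'
python3 - <<'E'
from plan import *
o=ctrl.get_obs();print(o["qvel"],o["ee_pos"],o["width"])
s=cam("scene");crop(s,0,60,560,420,1.4,"s15");w=cam("wrist");crop(w,0,0,560,420,1.4,"w15")
E
```

```text
t: 21.98
ee_pos: [589.5, -170.5, 173.3]
orientation: [-1.559, 0.224, 0.225]
ft_force: [0.8, -0.1, -1.4]
width: 29.4
[-0.001  0.002  0.    -0.001  0.     0.001] [ 589.498 -170.464  173.303] 29.410566965430395
```

View pics/s15.png

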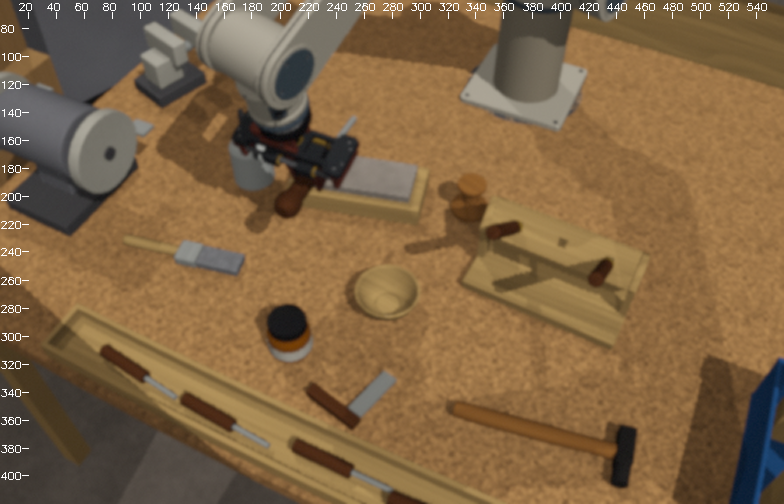

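View pics/w15.png

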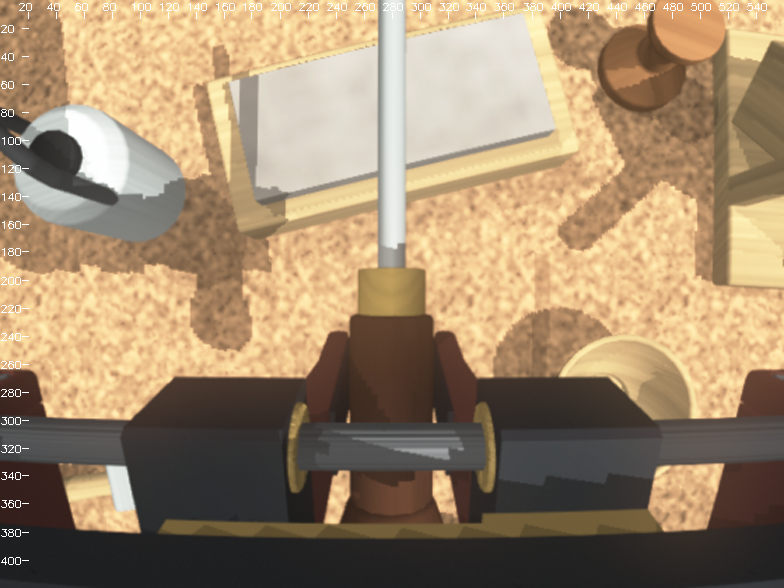

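The scene view shows the canister upright beside the stand, the two slim tools still in the rack, and the bystanders unmoved. The wrist view shows the gouge unchanged in the jaws, with its blade over the stone. Handing in.

```bash
python3 -c "
from workcell import ctrl
print(ctrl.close_job());o=ctrl.get_obs();print(o['t'],o['ee_pos'],o['width'])"
```

```text
the job is handed in; nothing more can be done
None
the job is handed in; nothing more can be done
```

The job is handed in with every step carried out, at about 22 s of the 61 s allowed. No verdict is reported, so the figures below are my own checks.

- **Canister:** I lifted it off the stone by its handle and let go of it on the bench at about (483, -365) mm, roughly 200 mm from the stand's centre. It was upright in the last picture. Setting it down briefly pressed it on the bench at about 21 N; I eased that off before opening the fingers.
- **Gouge:** I drew it about 155 mm straight out along its axis and turned it level. It is still gripped, with the jaws at 29.4 mm. The wrist camera showed no slip, and joint speeds were practically zero.
- **Final pose (computed):** the gouge is within about 1° of level, and the blade end is about 5 mm from the stone's centre and about 13 cm above it.
- **Bystanders:** the two slim-handled tools and everything else on the bench looked unmoved.

**Disagreements:** the scene camera put the blade end about 10 mm nearer the robot and 7 mm lower than the computed value. Both are well within tolerance. The arm hid the gouge from the top camera at the end, so that view could not settle it.

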